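# Key the carriage into the shaker rail and clamp it

### The job

The shaker's angle carriage was left lying on its back. Stand it up on its feet on the bench and let go, so that you can take it again from above; then set it astride the shaker's rail at the end away from the clamp, with the key under it in the slot, and drag it along toward the clamp until the key drops into the groove that you cannot see and the base sits flush on the rail. Stop there, press the clamp's red handle down past its dead point to the stop so that the pad holds the carriage, and leave the other things on the bench where they are.

Things in the scene. Friction and masses are not known exactly. Their poses are not given: they have to be found in the camera images.
- carriage: Aluminium angle carriage, about 0.4 kg. Origin: middle of its base plate's underside (50 mm wide in x; y -75 at the free end to +60 at the back; z 0 to 10). x, y, z are its own axes, z up when it stands. Back plate: y 50 to 60, z 0 to 115. At the start it lies on its back plate: y points straight down, origin 60 mm above the bench, z roughly to the robot's left (within 0.4 rad)
- carriage_brace (a point): point on the middle line of the carriage's blue brace, at (0, 23, 37) mm in the carriage's frame: a flat web 14 mm thick (x -7 to 7) and 24 mm wide that runs at 45 degrees from the base plate up to the back plate; its outer edge meets them at (y -14, z 10) and (y 50, z 74). The corner behind it is empty, so fingers can straddle it, pointing into the corner
- carriage_grip (a point): middle of the blue grip block on top of the carriage's back plate, made to be held from above, at (0, 52, 100) mm in the carriage's frame: 50 mm in x, 16 mm thick in y, z 85 to 115
- carriage_key (a point): middle of the lower face of the brass key under the carriage, at (0, 0, -22) mm in its frame: 6 mm thick in x, 26 mm long in y. It hangs hidden between two side skirts (5 mm thick, inner faces 40 mm apart, as long as the base) that reach 26 mm below the base plate: on a bench the carriage stands on them, origin 26 mm up
- shaker: Low white shaker, fixed, 150x352 mm. Origin: middle of its underside on the bench; z up; y along the rail toward the end away from the clamp (the robot's left, within 0.2 rad), x away from the robot. Deck at z 50 mm. At y -101 to -175 a grey pedestal (z 80) carries a steel toggle clamp, its parts up to z 225 when open. In use the carriage's axes are parallel to the shaker's, free end toward the clamp
- rail_top (a point): middle of the dark rail's top, at (0, 0, 80) mm in the shaker's frame. Rail: 34 mm wide, 30 mm high, y -100 to 169; the carriage's skirts straddle it with 3 mm play each side. In its top is an open slot 12.5 mm wide, y -60 to 110, whose floor, a level slippery black strip, is 14 mm below the top: riding on it the key holds the carriage 8 mm clear of the rail (origin z 88; seated z 80)
- clamp_handle (a joint): angle of the red clamp handle, rad: 0 open (64 degrees above level, sloping up and away from the rail), dead point 1.0, end stop 1.12 (level, pointing away from the rail, to the robot's right). Pressing it down raises the value; it starts at 0 to 0.15. It stays where left, but the sprung pad pushes it back if left just short of the dead point. Takes 1 to 5 N
- clamp_pivot (a point): pivot of the red handle, on the shaker at (0, -152, 119) mm in its frame; the arm turns the other way and brings the pad down; the handle turns in the shaker's y-z plane
- clamp_grip (a point): point on the middle line of the red handle, 85 mm from its pivot; the red part is a round bar 17 mm thick, 36 to 106 mm from the pivot
- clamp_pad: black rubber pad of the clamp, 16 mm across, sprung, at the end of the clamp's arm; origin: middle of its underside. Closed, it stands over the rail's middle line at y -48 mm in the shaker's frame and presses the carriage's base plate with about 12 N
- slot_floor (a point): point in the slot at the height of its floor, at (0, 0, 66) mm in the shaker's frame. One groove crosses the floor, 30 mm long along y and 13 mm deep; its middle lies anywhere from y -16 to 16, differs each time and is down in the dark slot, so it must be felt: the 26 mm key drops in when it is over it
- timer: Bystander, to be left alone: grey-white timer with two keys, 62x70x18 mm, lying flat; origin: middle of its underside
- waste_beaker: Bystander, to be left alone: white beaker, 74 mm across, 90 mm tall; origin: middle of its underside
- vial_dark: Bystander, to be left alone: sample vial with black cap, 27 mm across, 56 mm tall; origin: middle of its underside
- vial_grey: Bystander, to be left alone: sample vial with grey cap, 27 mm across, 56 mm tall; origin: middle of its underside
- tape: Bystander, to be left alone: yellow roll of tape, 83 mm across, 19 mm high, lying flat; origin: middle of its underside
- jug: Bystander, to be left alone: white plastic beaker, 96 mm across, 125 mm tall; origin: middle of its underside
- grad_cylinder: Bystander, to be left alone: measuring cylinder on a blue foot, 206 mm tall; origin: middle of its underside
Mind the look-alikes: they are no part of the job. Several things have the shape of the carriage; the one meant has the colours described above.

How it is judged:
By the outcome, as a careful person would: the job done as asked, in the order asked, and still so for the second after the job is handed in, with the robot touching nothing.
It also fails if it takes over 61 s, if anything falls off the work surface, if the arm or the gripper's body presses on something with over 40 N, if the wrist force passes 120 N, or if a joint passes its speed limit or range.

### The arm

A 6-joint arm with a two-finger parallel gripper is mounted at the origin on a cart in front of the work surface, level with it; the furniture and walls round the work are solid. World frame = base frame: x ahead of the robot, y to its left, z up, the work surface at z = 0. Lengths are in mm, angles in degrees, forces in N, time in s.
With the tool pointing down it reaches from about 300 to 850 mm from the base axis. Payload 4.2 kg.
Tool frame: the origin (TCP) lies between the finger pads; the fingertips stand ahead of it and the grasp point (between the pads) lies 8 mm behind it (env.tip_reach is the x of the fingertips in the tool frame, in mm); x points along the fingers, y is the direction in which the jaws open and shut, and the axes are right-handed (so a half turn about x gives the same grasp; the last joint's range is limited). The gripper opens to 91 mm and grips with 3 to 60 N. Pads are 32 mm wide; open, the fingers measure 118 mm over their backs; the gripper's body (76 mm by 178 mm) begins 60 mm behind the grasp point.
Start: joints at [-1.146, 18.312, 89.639, -0, 72.044, -1.146], TCP at [575.015, 0, 224.976] pointing down, gripper open.
Joint ranges: [-177.97, 177.97], [-48.28, 115.42], [12.27, 149.76], [-77.06, 257.06], [2.81, 150.46], [-146.56, 146.56]. Speed limits (degrees/s): [147.25, 147.25, 180, 180, 180, 180].

### API

Orientations are given as [roll, pitch, yaw] about the fixed x, y, z axes, in that order (R = Rz(yaw) Ry(pitch) Rx(roll)).
In Python, from workcell import env, cams gives the robot as it stands.
- The arm moves only by the tool arm_command, never from a script. Its argument "deltas" is a list of rows, each a list of 3 entries, a list of its own where there are three numbers: the opening, from 0 (shut) to 1 (fully open), then the shift along the world's x, y, z in mm, then the turn about the world's z in rad. A call has 1 to 20 rows; each row is the pose to reach, as a shift and turn from the pose commanded when the call began; what a row does not reach only later rows make up. A row lasts 1/10 s, in which the tool goes at most 50 mm and 8.59 degrees, less where a joint would pass 70% of its speed; a pose out of reach is approached as far as the arm can. A call with a gripper value outside its range is refused whole. The fingers move at their own pace and stop on an object; "grip_force" is the grip in N (left out, the last holds). Time passes only in rows, so rows that repeat a pose let the fingers close. It gives the time, the measured TCP pose, the force and the opening at its end, in the units of the state.
- env.state(): the state, without advancing time (a new reading comes with each control period).
- cams.grab_frame(name): name is "scene" or "side" or "wrist"; returns a dict with "img" (420x560x3 uint8, red, green, blue), "K" (3x3 intrinsics, pixels), "dist" ([k1, k2, p1, p2, k3] as OpenCV has them; the pictures are not rectified), "rvec" (rotation vector, rad) and "tvec" (3), from world to camera coordinates, as OpenCV has them. Camera axes: x right, y down, z forward; pixel columns grow to the right and rows downward; lengths in mm; the calibration is good to about 2 mm. A picture is of the moment at which its call begins. There is no depth.
- env.job_done(): hands the job in, once; it reports no verdict.
Trained networks look in a picture, given as the dict that the camera call returned (one of the last four; its "shot" number tells which), for a name from the list of things; names that differ only in an ending like _2 or _b are one class to them, and where a whole thing is asked for, a point or a joint stands for the part that bears it (a point fixed in the world has none). Each returns a list of dicts, best first, with "conf" (0 to 1); they miss things now and then, are a little off and sometimes report something else, mostly with a low value. They report only what shows in the picture. A call takes as long as a camera call. They do not tell look-alikes from the thing itself.
- cams.silhouettes(picture, name): "region" (420x560 bool, what is visible of it) and "centre" ([column, row] in pixels, amid what is visible of it).
The state is a dict: "time_s": time; "qpos": joint angles; "qvel": joint speeds; "effort": joint torques, N m; "ee_pos": TCP position; "ee_rot": TCP orientation; "force": force on the tool from outside, world axes, zero at the start; "torque": the same for the moment, N m; "gripper_width": finger opening in mm.
Only numpy, scipy, OpenCV 4.12 (cv2) and the standard library are available. Lean on these libraries where they do the work, as an engineer would, in place of code of your own. Each camera call takes 0.05 s, during which the arm holds its last target.

## Working session

There is one attempt and no reset: what is moved stays moved. The work goes in short steps, Python scripts to look and compute and a tool call to move; the robot and the scene stay as the last step left them, time stands still between calls to the robot, and variables do not carry over. Pictures are saved under pics/ and viewed, and the job is handed in when it is done.

Besides the shell and the picture viewer there is one more tool, called after "Emit:" as name(argument=value, ...), one argument or row to a line, values as JSON. arm_command: Moves the arm, as the interface text tells. Its arguments: {"type":"object","properties":{"deltas":{"type":"array","items":{"type":"array"}},"grip_force":{"type":"number"}},"required":["deltas"]}

```bash
ls; mkdir -p pics
python3 - <<'E'
from workcell import env, cams
import cv2, pickle
for n in ["scene","side","wrist"]:
    f=cams.grab_frame(n); cv2.imwrite(f"pics/{n}0.png",f["img"][:,:,::-1]); pickle.dump(f,open(f"{n}0.pkl","wb"))
    print(n,f["K"],f["dist"],f["rvec"],f["tvec"])
print(env.state(), env.tip_reach)
E
```

```text
pics
scene [[499.60361665   0.         271.60761305]
 [  0.         499.60361665 211.06964023]
 [  0.           0.           1.        ]] [-0.03457332  0.          0.          0.          0.        ] [ 2.1776469  -0.85823953  0.39491343] [-385.18473763  355.03279914 1379.10473657]
side [[464.75827281   0.         290.64549606]
 [  0.         464.75827281 204.23669257]
 [  0.           0.           1.        ]] [-0.03488321  0.          0.          0.          0.        ] [ 2.19170803 -0.14001165  0.0861262 ] [-564.42521429  163.50899268 1698.11611504]
wrist [[350.24216889   0.         283.90397023]
 [  0.         350.24216889 212.87385712]
 [  0.           0.           1.        ]] [-0.06059862  0.          0.          0.          0.        ] [-2.90341138e+00 -1.28274839e-03 -3.62944146e-05] [-574.97572294  -26.50331947  390.39119288]
{'time_s': 0.15, 'qpos': array([-1.14571645e+00,  1.83417435e+01,  8.96889248e+01, -6.68523152e-04,
        7.20448165e+01, -1.14622609e+00]), 'qvel': array([ 0.034799  , -0.15619148, -0.20259871,  0.0059628 ,  0.06072564,
       -0.01386296]), 'effort': array([-5.72294630e-04, -4.12774551e+01, -2.32154489e+01,  7.26667210e-02,
        4.33494255e-02, -9.00343002e-05]), 'ee_pos': array([5.74638807e+02, 6.38451790e-03, 2.24337948e+02]), 'ee_rot': array([-90.66372269,  89.92451256, 179.33699345]), 'force': array([-0.26570566, -0.85941317, -0.05075632]), 'torque': array([0.00718269, 0.00262476, 0.0122812 ]), 'gripper_width': 91.29169845266273} 11.0
```

View pics/scene0.png

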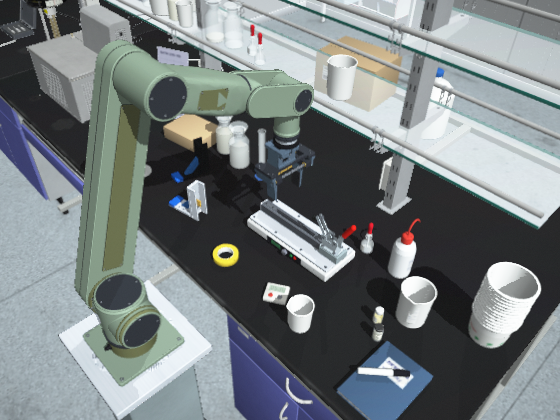

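View pics/side0.png

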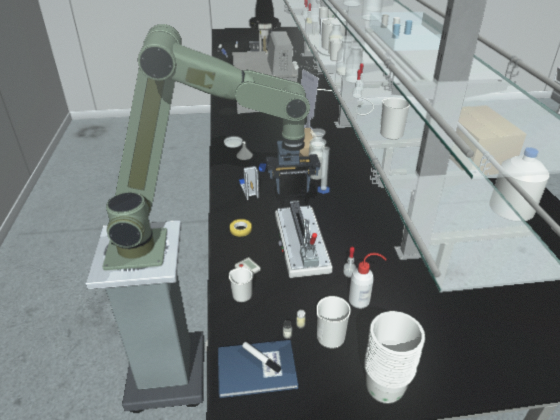

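View pics/wrist0.png

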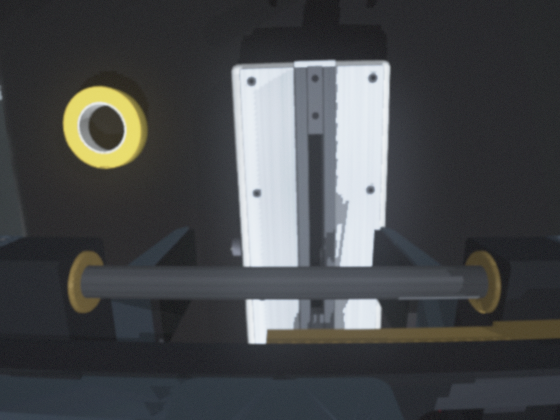

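```bash
cat > h.py <<'E'
import numpy as np, cv2, pickle
from workcell import env, cams
def grab(n,name=None):
    f=cams.grab_frame(n)
    if name: cv2.imwrite(f"pics/{name}.png",f["img"][:,:,::-1]); pickle.dump(f,open(name+".pkl","wb"))
    return f
def proj(f,P):
    return cv2.projectPoints(np.float64(P).reshape(-1,1,3),f["rvec"],f["tvec"],f["K"],f["dist"])[0].reshape(-1,2)
def ray(f,px):
    u=cv2.undistortPoints(np.float64(px).reshape(-1,1,2),f["K"],f["dist"]).reshape(-1,2)
    R=cv2.Rodrigues(f["rvec"])[0]; C=-R.T@f["tvec"].ravel()
    d=np.c_[u,np.ones(len(u))]@R; return C,d/np.linalg.norm(d,axis=1)[:,None]
def atz(f,px,z):
    C,d=ray(f,px); return C+d*((z-C[2])/d[:,2])[:,None]
def tri(obs):
    A=np.zeros((3,3));b=np.zeros(3)
    for f,p in obs:
        C,d=ray(f,[p]);M=np.eye(3)-np.outer(d[0],d[0]);A+=M;b+=M@C
    X=np.linalg.solve(A,b); return X
E
python3 - <<'E'
from h import *
import os
vis={}
for n in ["scene","side","wrist"]:
    f=grab(n,n+"1")
    for k in ["carriage","carriage_brace","carriage_grip","shaker","tape","timer","clamp_handle"]:
        if n=="wrist" and k not in("shaker","tape"): continue
        r=cams.silhouettes(f,k)
        print(n,k,[(round(x["conf"],2),np.round(x["centre"]),int(x["region"].sum())) for x in r])
        if n!="wrist":pickle.dump(r,open(f"sil_{n}_{k}.pkl","wb"))
s=cv2.imread("pics/scene1.png");
cv2.imwrite("pics/c1.png",cv2.resize(s[130:240,130:260],None,fx=5,fy=5,interpolation=cv2.INTER_CUBIC))
s=cv2.imread("pics/side1.png");
cv2.imwrite("pics/c2.png",cv2.resize(s[130:220,210:330],None,fx=6,fy=6,interpolation=cv2.INTER_CUBIC))
E
```

```text
scene carriage [(0.72, array([191., 201.]), 875), (0.63, array([196., 165.]), 755)]
scene carriage_brace [(0.8, array([192., 201.]), 833), (0.56, array([197., 167.]), 777)]
scene carriage_grip [(0.84, array([198., 203.]), 829), (0.59, array([198., 166.]), 801)]
scene shaker [(0.59, array([261., 147.]), 283), (0.56, array([301., 239.]), 4482)]
scene tape [(0.65, array([226., 250.]), 411)]
scene timer [(0.81, array([275., 294.]), 419)]
scene clamp_handle [(0.54, array([344., 233.]), 109)]
side carriage [(0.67, array([262., 168.]), 73), (0.62, array([255., 181.]), 407)]
side carriage_brace [(0.96, array([248., 182.]), 436)]
side carriage_grip [(0.87, array([248., 185.]), 420), (0.63, array([246., 266.]), 191)]
side shaker [(0.68, array([246., 266.]), 218), (0.63, array([304., 243.]), 2839), (0.4, array([250., 184.]), 430)]
side tape [(0.5, array([238., 225.]), 224)]
side timer [(0.57, array([246., 264.]), 219)]
side clamp_handle [(0.25, array([298., 241.]), 2971)]
wrist shaker [(0.6, array([306., 172.]), 33505)]
wrist tape [(0.69, array([ 85., 132.]), 4074)]
```

View pics/c1.png

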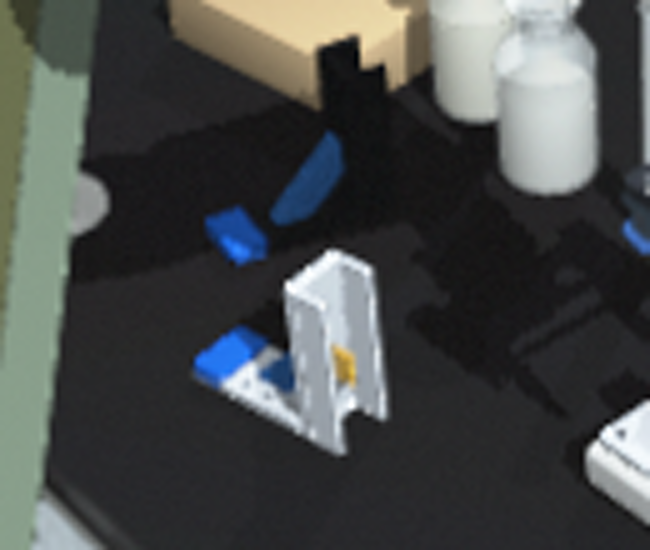

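View pics/c2.png

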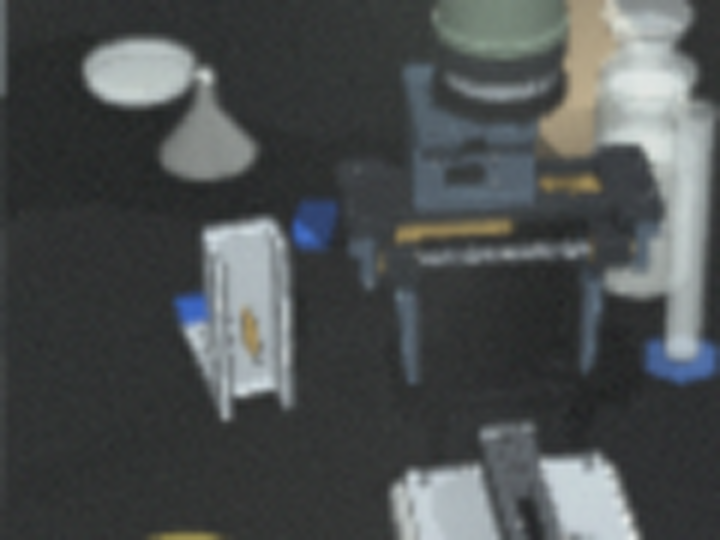

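Run:
```python
from h import *
fs={n:pickle.load(open(n+"1.pkl","rb")) for n in ["scene","side","wrist"]}
for n,f in fs.items(): print(n,"C",ray(f,[[280,210]]))
# rough carriage: key positions
print("key px tri", tri([(fs["scene"],(130+343/5,130+365/5)),(fs["side"],(210+250/6,130+335/6))]))
# free-end top corners of base at near/far skirts: scene crop (285,290),(372,265); side crop (205,235),(285,225)
for a,b in [((287,288),(205,235)),((372,268),(286,228)),((343,455),(225,418)),((382,420),(290,408)),((210,375),(185,322))]:
    print(tri([(fs["scene"],(130+a[0]/5,130+a[1]/5)),(fs["side"],(210+b[0]/6,130+b[1]/6))]))
s=cv2.imread("pics/scene1.png")
cv2.imwrite("pics/c3.png",cv2.resize(s[190:290,235:375],None,fx=5.5,fy=5.5,interpolation=cv2.INTER_CUBIC))
```

```text
scene C (array([-266.51446007, -824.7080058 , 1193.80576005]), array([[ 0.52667386,  0.52324412, -0.66994794]]))
side C (array([  377.82032578, -1344.38908103,  1130.8311782 ]), array([[ 0.08999994,  0.79909078, -0.59443582]]))
wrist C (array([575.12238254,  66.85261331, 386.35034433]), array([[-0.00938438, -0.2279718 , -0.97362251]]))
key px tri [441.88901175 272.67101407  63.17144799]
[415.14003514 287.99424271 136.89237807]
[466.46448083 260.90856931 149.16499068]
[420.56101955 252.4262433    7.60328402]
[4.66985121e+02 2.69411555e+02 3.09313680e-01]
[399.45802585 381.26211065   7.49716217]
```

View pics/c3.png

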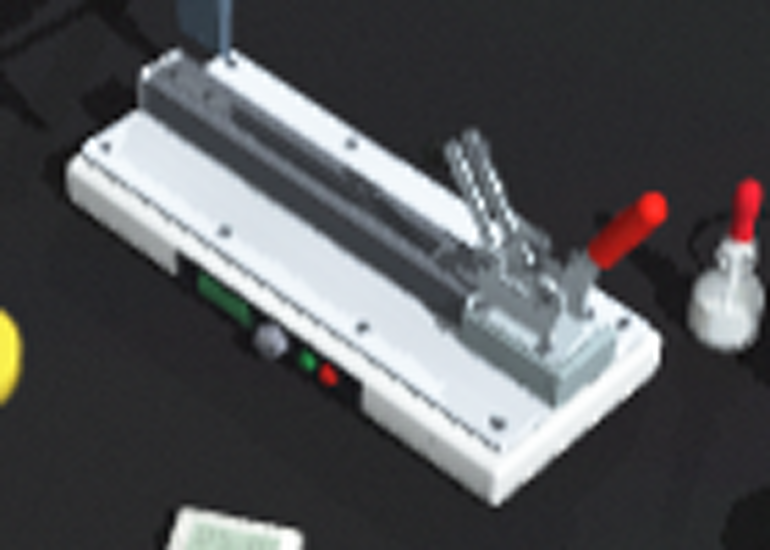

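Emit:
arm_command(
  deltas=[
    [1,[-130,200,80],0.35],
    [1,[-130,200,80],0.35],
    [1,[-130,200,80],0.35],
    [1,[-130,200,80],0.35],
    [1,[-130,200,80],0.35],
    [1,[-130,200,80],0.35],
    [1,[-130,200,80],0.35],
    [1,[-130,200,80],0.35],
  ],
  grip_force=10,
)

```text
time_s: 1.9
ee_pos: [445.3, 199.3, 304.5]
ee_rot: [-45.5, 89.9, -115.5]
force: [1.3, -0.0, 0.6]
gripper_width: 91.1
```

Run:
```python
from h import *
f=grab("wrist","w2"); g=grab("scene","s2"); k=grab("side","d2")
print(env.state()["ee_pos"],env.state()["ee_rot"])
s=cv2.imread("pics/s2.png");a=cv2.resize(s[150:230,160:220],None,fx=7,fy=7,interpolation=cv2.INTER_CUBIC)
s=cv2.imread("pics/d2.png");b=cv2.resize(s[150:220,225:275],None,fx=7,fy=7,interpolation=cv2.INTER_CUBIC)
b=cv2.copyMakeBorder(b,0,a.shape[0]-b.shape[0],0,0,cv2.BORDER_CONSTANT)
cv2.imwrite("pics/c4.png",np.hstack([a,b]))
```

```text
[445.49534709 198.87221962 304.26823644] [ -76.12564819   89.92459212 -146.19047027]
```

View pics/w2.png

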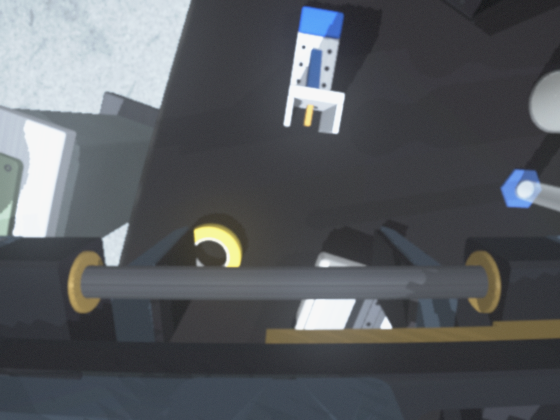

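View pics/c4.png

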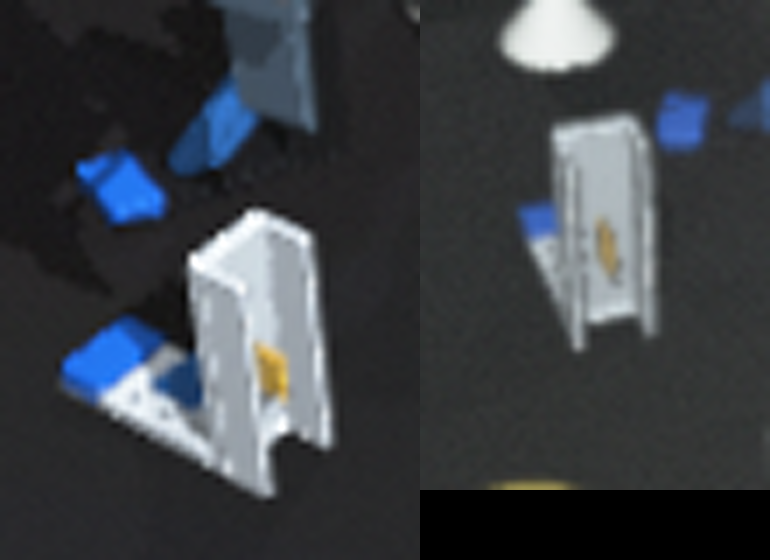

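Run:
```python
from h import *
s=cv2.imread("pics/w2.png");cv2.imwrite("pics/c5.png",cv2.resize(s[0:140,270:360],None,fx=6,fy=4.2,interpolation=cv2.INTER_CUBIC))
```

```text
(no output)
```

View pics/c5.png

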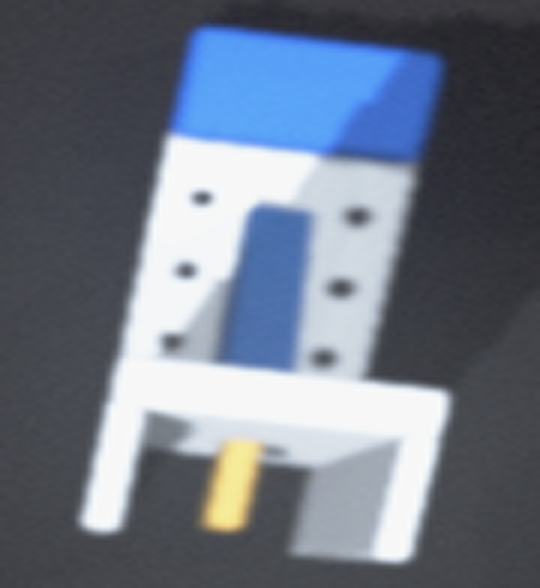

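Run:
```python
from h import *
from scipy.optimize import least_squares
w,s,d=[pickle.load(open(n+".pkl","rb")) for n in ("w2","s2","d2")]
obs=[]
for (X,u,v) in [((-25,44,115),190,25),((25,44,115),442,55),((-25,-75,-26),80,530),((25,-75,-26),412,563),((-25,-75,10),125,362),((25,-75,10),450,395),((-25,44,85),168,135),((25,44,85),415,160)]:
    obs.append((w,X,270+u/6,v/4.2))
for (X,u,v) in [((-25,-75,10),190,258),((-25,-75,-26),245,290),((25,-75,10),258,208),((25,-75,-26),312,237),((-25,60,-26),270,495),((25,60,-26),330,447)]:
    obs.append((s,X,160+u/7,150+v/7))
for (X,u,v) in [((-25,-75,-26),570-420,150),((25,-75,-26),645-420,142),((-25,60,-26),580-420,350),((25,60,-26),650-420,335)]:
    obs.append((d,X,225+u/7,150+v/7))
def T(p,X):
    x,y,z,a=p;c,sn=np.cos(a),np.sin(a)
    X=np.float64(X); # x->(c,s,0), y->(0,0,-1), z->(-s,c,0)
    return np.array([x,y,z])+X[0]*np.array([c,sn,0])+X[1]*np.array([0,0,-1])+X[2]*np.array([-sn,c,0])
def res(p,sel=None): return np.concatenate([(proj(f,T(p,X))[0]-(u,v))*(1 if f is w else 1.5) for f,X,u,v in obs])
r=least_squares(res,[434,293,60,.35],loss="soft_l1"); print(r.x); print(np.round(res(r.x).reshape(-1,2),1))
for k in (0,1,2):
    o=obs; sel=[q for q in obs if q[0] is (w,s,d)[k]]
    rr=least_squares(lambda p:np.concatenate([(proj(f,T(p,X))[0]-(u,v)) for f,X,u,v in sel]),r.x);print(rr.x)
p=r.x; a=p[3]
print("g point",T(p,(0,26,60)),"brace",T(p,(0,23,37)),np.degrees(a))
```

```text
[4.42539232e+02 2.94703970e+02 5.81131995e+01 2.05905552e-01]
[[ 0.1  0.6]
 [-0.4  0.3]
 [ 1.6 -0.2]
 [-0.6 -0. ]
 [-0.2 -0.4]
 [-0.1  0.2]
 [-0.   0.9]
 [-0.1  1.5]
 [-2.2 -0.1]
 [-1.7 -0.9]
 [-1.8 -0.8]
 [-1.2 -1.1]
 [-1.7 -0.2]
 [-0.5 -1.7]
 [ 0.2  2.1]
 [ 2.   0.8]
 [ 0.2  0.1]
 [ 2.3  0.1]]
[4.42203770e+02 2.94317951e+02 6.21023537e+01 2.05033901e-01]
[4.50214547e+02 3.00334316e+02 4.80202938e+01 1.89082149e-01]
[4.37690635e+02 2.80056552e+02 7.04460637e+01 2.50121521e-01]
g point [430.27201184 353.43654428  32.11319951] brace [434.97444618 330.9223907   35.11319951] 11.797519090232596
```

Run:
```python
from h import *
s,d,w=[pickle.load(open(n+".pkl","rb")) for n in ("s2","d2","w2")]
print(tri([(s,(177.6,177)),(d,(262.5,167.5))]))
print(atz(s,[(177.6,177),(171,173),(183,181),(191,165),(200,140)],30))
i=np.clip(s["img"].astype(int)*3,0,255).astype(np.uint8)
cv2.imwrite("pics/c6.png",cv2.resize(i[110:220,130:260,::-1],None,fx=5,fy=5,interpolation=cv2.INTER_CUBIC))
i=np.clip(d["img"].astype(int)*3,0,255).astype(np.uint8)
cv2.imwrite("pics/c7.png",cv2.resize(i[100:220,210:330,::-1],None,fx=5,fy=5,interpolation=cv2.INTER_CUBIC))
```

```text
[504.29876295 493.33240248  14.62825383]
[[494.26839837 476.17545629  30.        ]
 [490.09846022 513.03862011  30.        ]
 [495.08382068 443.02075183  30.        ]
 [575.66190115 502.48502896  30.        ]
 [704.58112596 615.23259925  30.        ]]
```

View pics/c6.png

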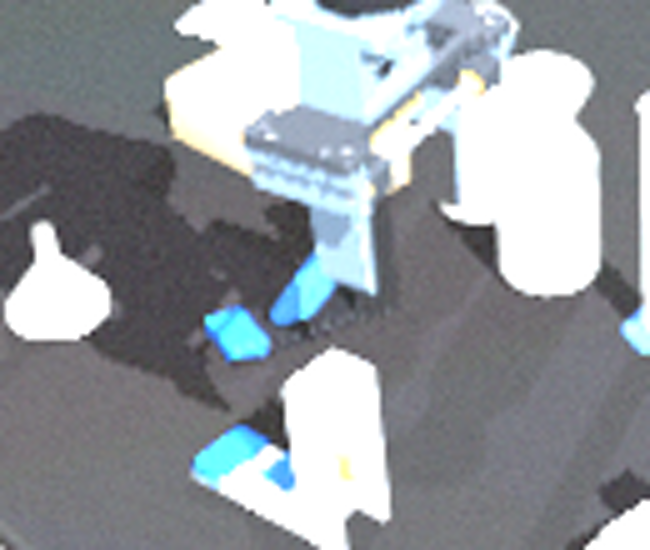

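View pics/c7.png

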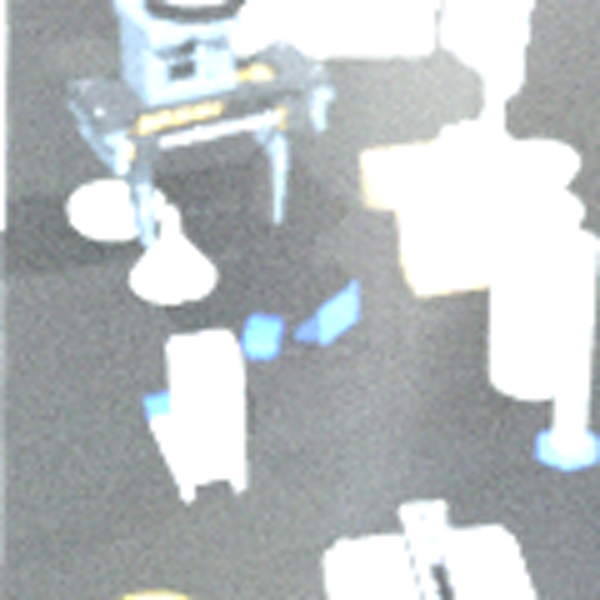

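Run:
```python
from h import *
w0=pickle.load(open("wrist0.pkl","rb")); w=pickle.load(open("w2.pkl","rb"))
print("tape",atz(w0,[(105,127)],19), atz(w,[(210,262)],19))
print("tape edges",atz(w0,[(105,86),(64,127),(147,127)],19))
print("deck corners",atz(w0,[(234,68),(389,63)],50), atz(w,[(320,254)],50))
p=(442.2,294.3,.205)
c,sn=np.cos(p[2]),np.sin(p[2])
for X,zc in [((-25),-26),((25),-26),((-25),-161),((25),-161)]:
    print(p[0]+X*c-zc*sn,p[1]+X*sn+zc*c)
```

```text
tape [[389.50089412  69.27290216  19.        ]] [[389.47369619  60.50383299  19.        ]]
tape edges [[393.59809885 109.98740153  19.        ]
 [345.02671821  70.02928688  19.        ]
 [433.98309353  68.69755914  19.        ]]
deck corners [[529.67314554 120.37412754  50.        ]
 [670.21682791 125.3854998   50.        ]] [[518.95590056 132.55014613  50.        ]]
423.01622154453656 263.7552354048734
471.96927077051186 273.93359340011233
450.4977881316816 131.58200249474024
499.4508373576569 141.76036048997915
```

Emit:
arm_command(
  deltas=[
    [1,[-15,153,-80],-0.145],
    [1,[-15,153,-80],-0.145],
    [1,[-15,153,-80],-0.145],
    [1,[-15,153,-80],-0.145],
    [1,[-15,153,-130],-0.145],
    [1,[-15,153,-180],-0.145],
    [1,[-15,153,-220],-0.145],
    [1,[-15,153,-240],-0.145],
    [1,[-15,153,-240],-0.145],
    [1,[-15,153,-240],-0.145],
  ],
)

```text
time_s: 3.05
ee_pos: [430.9, 352.7, 65.1]
ee_rot: [56.9, 90.0, -21.4]
force: [-0.2, -0.4, 0.3]
gripper_width: 91.3
```

Run:
```python
from h import *
f=grab("wrist","w3"); g=grab("scene","s3"); k=grab("side","d3")
print(env.state()["ee_pos"],env.state()["ee_rot"])
s=cv2.imread("pics/s3.png");a=cv2.resize(s[110:230,150:250],None,fx=4,fy=4,interpolation=cv2.INTER_CUBIC)
s=cv2.imread("pics/d3.png");b=cv2.resize(s[110:230,200:300],None,fx=4,fy=4,interpolation=cv2.INTER_CUBIC)
cv2.imwrite("pics/c8.png",np.hstack([a,b]))
```

```text
[431.30559981 353.5489071   66.66052549] [115.59464897  89.79345689  37.30427641]
```

View pics/w3.png

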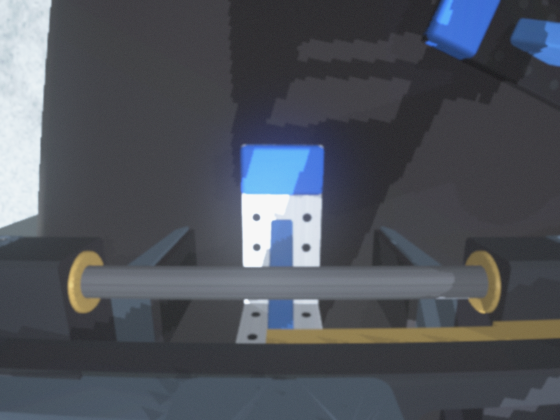

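View pics/c8.png

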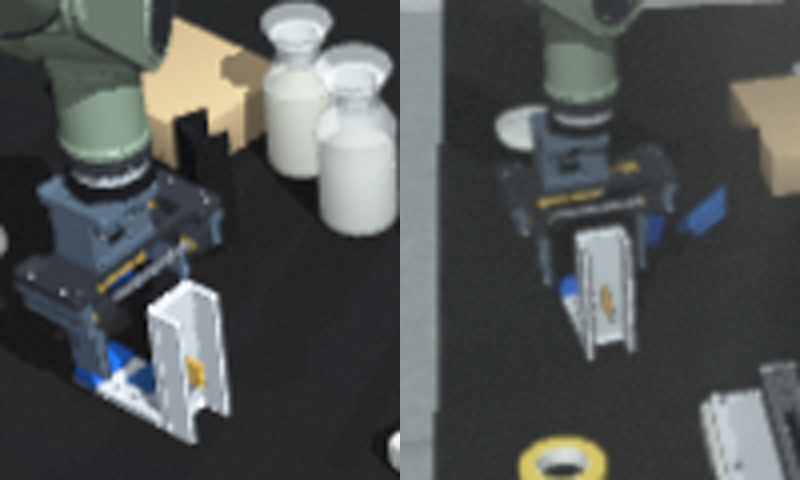

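Emit:
arm_command(
  deltas=[
    [1,[0,0,-20],0],
    [1,[0,0,-39],0],
    [1,[0,0,-39],0],
    [1,[0,0,-39],0],
    [0.15,[0,0,-39],0],
    [0.1,[0,0,-39],0],
    [0,[0,0,-39],0],
    [0,[0,0,-39],0],
    [0,[0,0,-39],0],
    [0,[0,0,-39],0],
  ],
  grip_force=10,
)

```text
time_s: 4.2
ee_pos: [430.0, 353.0, 26.0]
ee_rot: [80.8, 90.0, 2.6]
force: [0.2, 0.1, -0.7]
gripper_width: 46.1
```

Emit:
arm_command(
  deltas=[
    [0,[0,0,0],0],
    [0,[0,0,0],0],
    [0,[0,0,0],0],
    [0,[0,0,0],0],
    [0,[0,0,0],0],
    [0,[0,0,0],0],
  ],
)

```text
time_s: 4.8
ee_pos: [429.6, 352.8, 25.9]
ee_rot: [-76.2, 90.0, -154.5]
force: [-1.4, 1.0, 1.0]
gripper_width: 13.9
```

Emit:
arm_command(
  deltas=[
    [0,[0.7,-3.3,9],0],
    [0,[1.5,-7.4,18],0],
    [0,[2.7,-12.7,25],0],
    [0,[3.7,-17.5,31],0],
    [0,[4.7,-22.5,36],0],
    [0,[5.8,-28,41],0],
    [0,[6.9,-33.3,44.5],0],
    [0,[6.9,-33.3,44.5],0],
    [0,[6.9,-33.3,44.5],0],
  ],
)

```text
time_s: 5.7
ee_pos: [436.9, 319.6, 70.4]
ee_rot: [163.9, 90.0, 85.6]
force: [0.6, -0.6, -4.1]
gripper_width: 14.2
```

```bash
cat > look.py <<'E'
import sys
from h import *
n=sys.argv[1]; sx,sy,dx,dy=map(int,sys.argv[2:6])
g=grab("scene","s"+n); k=grab("side","d"+n)
st=env.state();print(st["time_s"],st["ee_pos"],st["force"],st["gripper_width"])
a=cv2.resize(g["img"][sy:sy+120,sx:sx+100,::-1],None,fx=4,fy=4,interpolation=cv2.INTER_CUBIC)
b=cv2.resize(k["img"][dy:dy+120,dx:dx+100,::-1],None,fx=4,fy=4,interpolation=cv2.INTER_CUBIC)
cv2.imwrite(f"pics/c{n}.png",np.hstack([a,b]))
E
python3 look.py 10 150 110 200 110
```

```text
5.8 [436.75433901 319.75339044  70.2132311 ] [-0.64767084  0.25965301 -4.72454979] 13.604668795052529
```

View pics/c10.png

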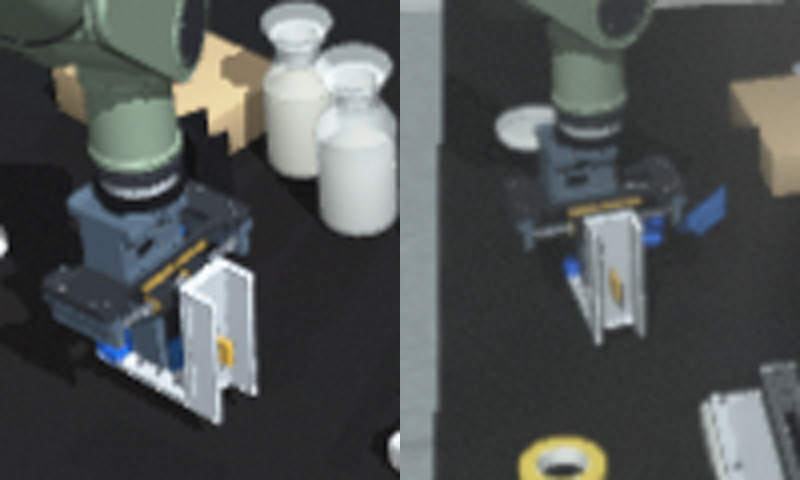

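Emit:
arm_command(
  deltas=[
    [0,[0,0,-10],0],
    [0,[0,0,-20],0],
    [0,[0,0,-20],0],
    [0,[0,0,-20],0],
    [0,[0,0,-20],0],
    [0,[0,0,-20],0],
  ],
  grip_force=5,
)

```text
time_s: 6.4
ee_pos: [436.7, 319.4, 50.4]
ee_rot: [-47.9, 90.0, -126.1]
force: [0.3, 0.0, -3.9]
gripper_width: 13.9
```

```bash
python3 look.py 11 150 110 200 110
```

```text
6.5 [436.79722254 319.53274489  50.53817794] [-0.14440746 -0.86349301 -4.28070819] 14.23144648343462
```

View pics/c11.png

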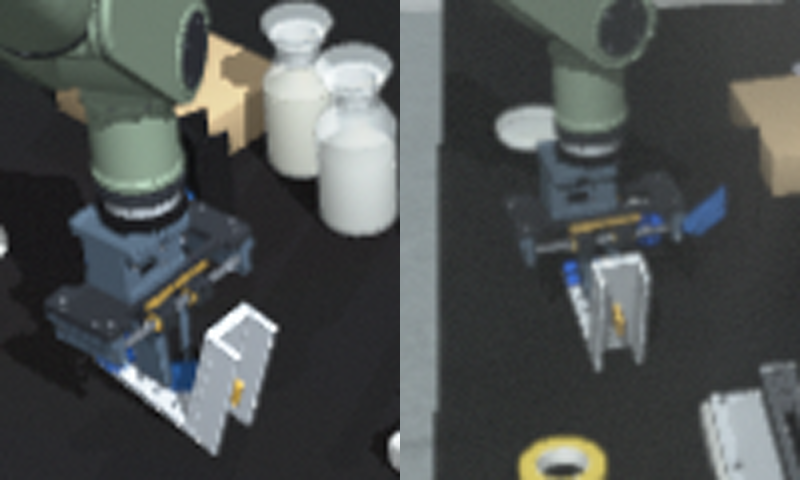

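Emit:
arm_command(
  deltas=[
    [0,[0,0,4],0],
    [0,[0,-2,8],0],
    [0,[0,-4,12],0],
    [0,[1,-6,16],0],
    [0,[2,-8,20],0],
    [0,[2,-10,24],0],
    [0,[2,-10,24],0],
    [0,[2,-10,24],0],
    [0,[2,-10,24],0],
  ],
)

```text
time_s: 7.4
ee_pos: [439.1, 309.9, 74.7]
ee_rot: [115.2, 90.0, 36.9]
force: [0.1, 1.7, -1.1]
gripper_width: 14.1
```

```bash
python3 look.py 12 150 110 200 110
```

```text
7.5 [439.12963352 309.98701357  74.66190578] [-0.35357943  0.52093819 -1.6290379 ] 13.924127368592863
```

View pics/c12.png

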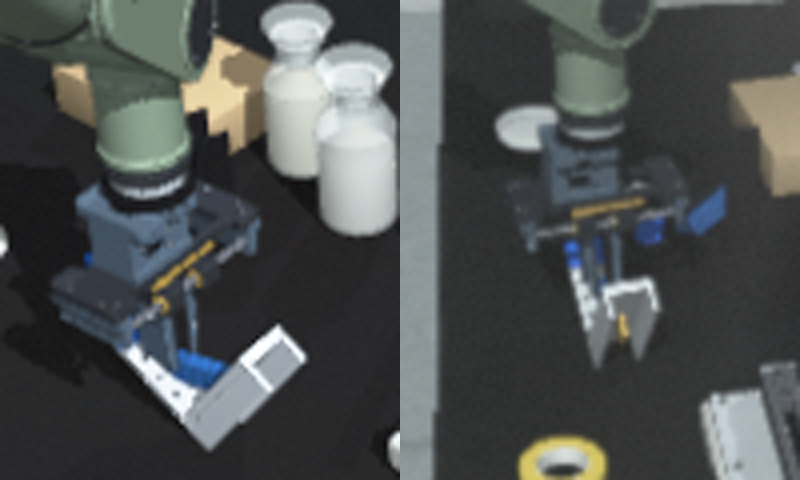

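Emit:
arm_command(
  deltas=[
    [0,[1,-5,2],0],
    [0,[2,-10,4.5],0],
    [0,[3,-15,6],0],
    [0,[4,-20,7],0],
    [0,[5,-25,8],0],
    [0,[6,-30,9],0],
    [0,[7,-35,9],0],
    [0,[8,-39,9],0],
    [0,[8,-39,9],0],
    [0,[8,-39,9],0],
  ],
)

```text
time_s: 8.5
ee_pos: [447.7, 271.3, 85.4]
ee_rot: [120.8, 89.8, 42.6]
force: [-2.3, 0.8, 8.6]
gripper_width: 13.5
```

```bash
python3 look.py 13 150 130 200 130
```

```text
8.6 [447.72883547 271.34727231  85.37520079] [-2.05931729  1.21391112  7.65165805] 13.845141082922108
```

View pics/c13.png

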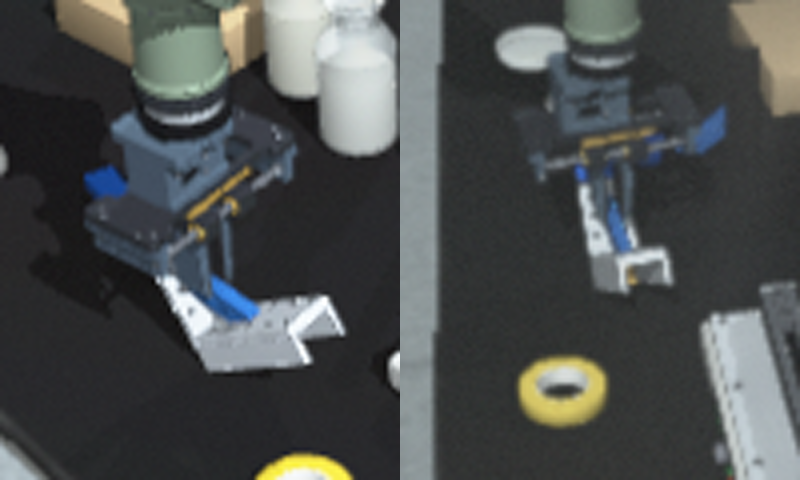

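Emit:
arm_command(
  deltas=[
    [0,[0,0,3],0],
    [0,[1,-5,4],0],
    [0,[2,-10,4],0],
    [0,[2.5,-13,4],0],
    [0,[2.5,-13,4],0],
    [0,[2.5,-13,4],0],
  ],
)

```text
time_s: 9.2
ee_pos: [449.9, 257.1, 88.1]
ee_rot: [65.6, 89.9, -12.7]
force: [-1.0, -1.2, 6.1]
gripper_width: 14.1
```

```bash
python3 look.py 14 150 130 200 130
```

```text
9.3 [449.83600679 257.0958007   88.04552038] [ 0.21042176 -0.77863466  6.07572847] 13.991703844187828
```

View pics/c14.png

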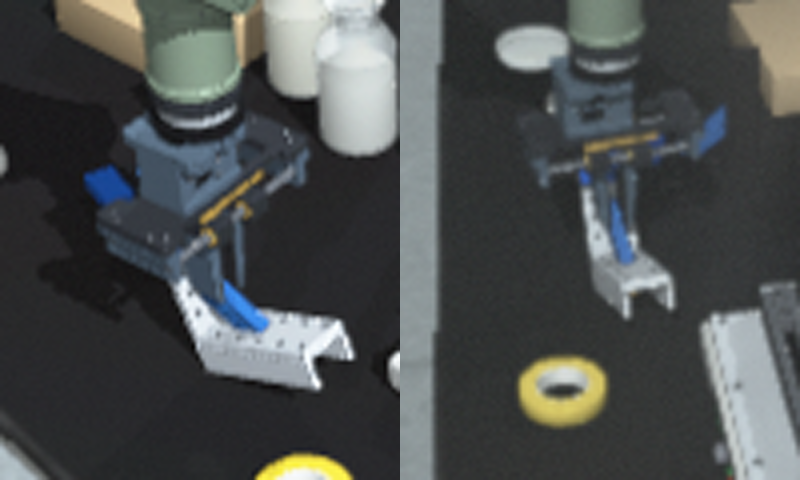

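Emit:
arm_command(
  deltas=[
    [0,[1,-4,1],0],
    [0,[1.5,-7,1],0],
    [0,[1.5,-7,1],0],
    [0.25,[1.5,-7,1],0],
    [0.4,[1.5,-7,1],0],
    [0.5,[1.5,-7,1],0],
    [0.5,[1.5,-7,1],0],
    [0.5,[1.5,-7,1],0],
  ],
)

```text
time_s: 10.1
ee_pos: [450.7, 250.6, 88.3]
ee_rot: [-53.2, 90.0, -131.4]
force: [-0.7, -1.3, 1.7]
gripper_width: 45.5
```

```bash
python3 look.py 15 150 130 200 130; python3 -c "
from h import *
grab('wrist','w15')"
```

```text
10.2 [450.80507785 250.67985764  88.39080273] [ 0.46452046 -1.56920341  0.00496916] 45.630110647117704
```

View pics/c15.png

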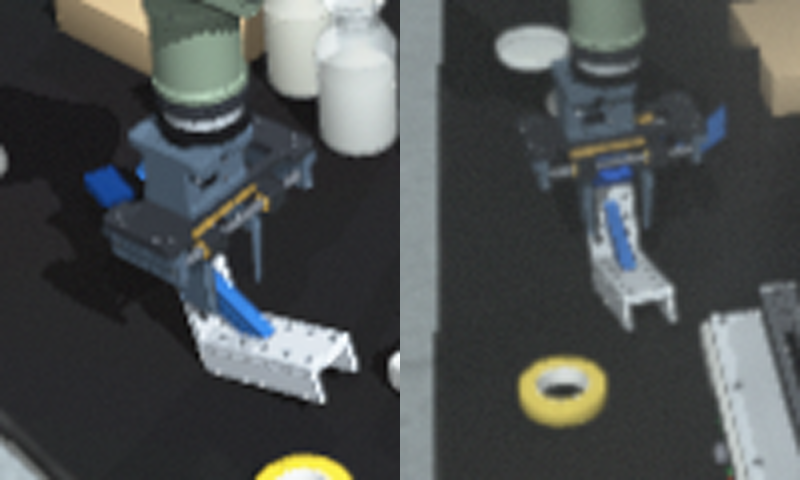

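View pics/w15.png

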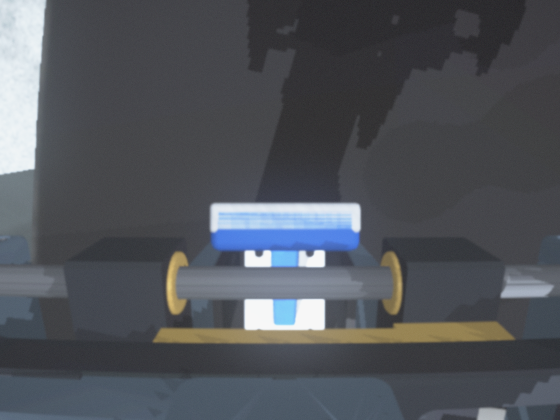

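Emit:
arm_command(
  deltas=[
    [0.5,[1,-3,8],0],
    [0.6,[1,-4,45],0],
    [0.8,[1,-4,90],0],
    [1,[8,-50,120],0],
    [1,[15,-90,140],0],
    [1,[15,-90,140],0],
    [1,[15,-90,140],0],
    [1,[15,-90,140],0],
    [1,[15,-90,140],0],
  ],
)

```text
time_s: 11.15
ee_pos: [465.2, 161.6, 227.5]
ee_rot: [-97.3, 89.9, -175.5]
force: [-0.2, 0.8, 0.8]
gripper_width: 91.2
```

```bash
python3 look.py 16 150 130 200 130; python3 -c "
from h import *
grab('wrist','w16')"
```

```text
11.25 [465.39702148 161.54381405 227.61132483] [-0.01604476 -0.12666981  0.35216267] 91.21824904774243
```

View pics/c16.png

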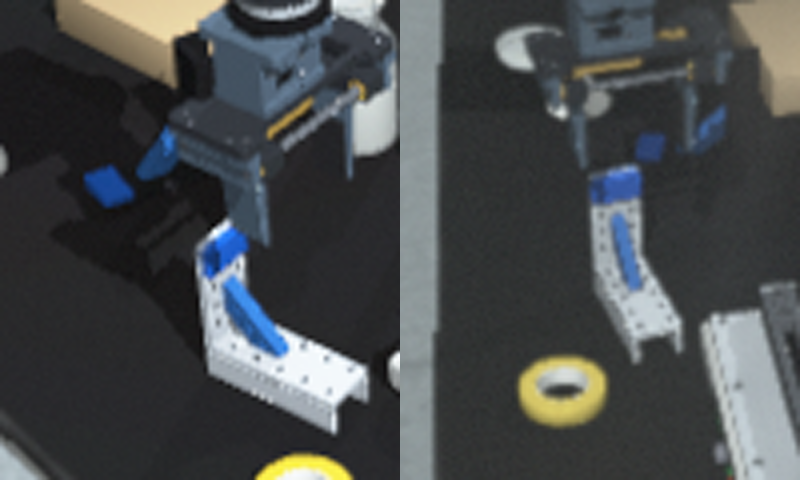

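View pics/w16.png

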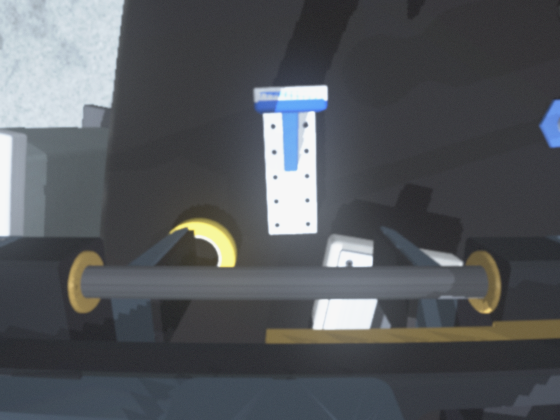

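Run:
```python
from h import *
s=cv2.imread("pics/w16.png");cv2.imwrite("pics/c17.png",cv2.resize(s[75:245,240:340],None,fx=5,fy=3.5,interpolation=cv2.INTER_CUBIC))
s=cv2.imread("pics/s16.png");a=cv2.resize(s[180:245,195:245],None,fx=8,fy=8,interpolation=cv2.INTER_CUBIC)
s=cv2.imread("pics/d16.png");b=cv2.resize(s[165:230,240:280],None,fx=8,fy=8,interpolation=cv2.INTER_CUBIC)
cv2.imwrite("pics/c18.png",np.hstack([a,b]))
```

```text
(no output)
```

View pics/c17.png

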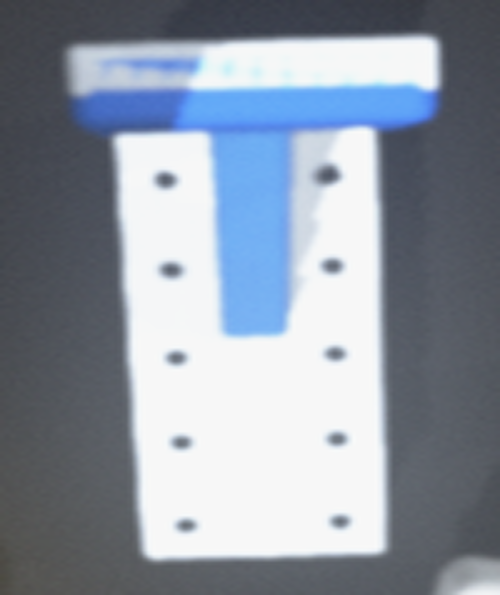

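View pics/c18.png

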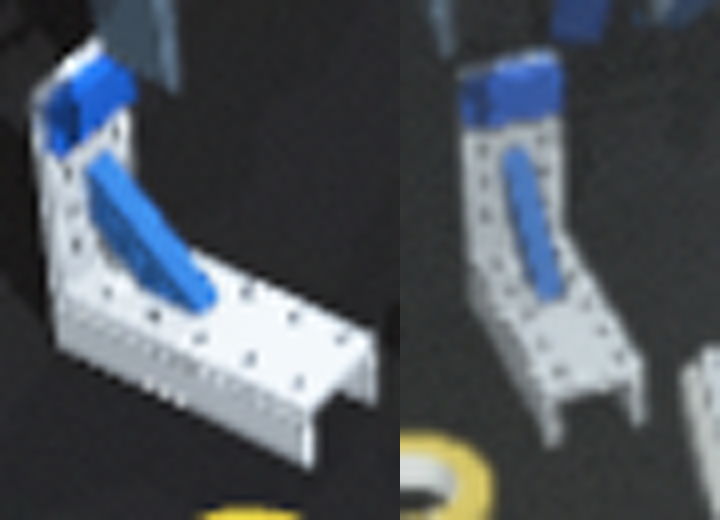

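```bash
cat > fitc.py <<'E'
from h import *
from scipy.optimize import least_squares
def T(p,X):
    x,y,z,a=p;c,s=np.cos(a),np.sin(a);X=np.atleast_2d(np.float64(X))
    return np.c_[x+c*X[:,0]-s*X[:,1],y+s*X[:,0]+c*X[:,1],z+X[:,2]]
def fit(obs,p0,fixz=None):
    def res(p):
        if fixz is not None: p=[p[0],p[1],fixz,p[3]]
        return np.concatenate([proj(f,T(p,X))[0]-(u,v) for f,X,u,v in obs])
    r=least_squares(res,p0,loss="soft_l1"); return r.x,np.round(res(r.x).reshape(-1,2),1)
E
python3 - <<'E'
from fitc import *
w,s,d=[pickle.load(open(n+".pkl","rb")) for n in ("w16","s16","d16")]
ow=[(w,X,240+u/5,75+v/3.5) for X,u,v in [((-25,60,115),67,47),((25,60,115),440,38),((-25,50,115),72,97),((25,50,115),438,88),((-25,-75,10),145,558),((25,-75,10),386,553)]]
os_=[(s,X,195+u/8,180+v/8) for X,u,v in [((25,-75,10),375,335),((-25,-75,10),310,408),((-25,-75,-26),310,465),((25,-75,-26),375,400),((-25,60,-26),58,345),((-25,60,115),35,95)]]
od=[(d,X,240+(u-400)/8,165+v/8) for X,u,v in [((-25,-75,10),550,395),((25,-75,10),643,365),((-25,-75,-26),553,445),((25,-75,-26),643,425),((-25,60,115),460,68),((25,60,115),560,50)]]
for o in (ow,os_,od,ow+os_+od):
    print(*fit(o,[465,210,26,.2]))
print(fit(ow,[465,210,26,.2],26))
p,_=fit(ow,[465,210,26,.2],26); p[2]=26
print("grip",T(p,(0,52,100)))
E
```

```text
[4.65516719e+02 1.96415005e+02 2.77668401e+01 2.44415264e-01] [[-0.  -0.4]
 [-0.1 -0.6]
 [-0.2  0.7]
 [ 0.5  0.5]
 [ 0.2 -0. ]
 [-0.3 -0.3]]
[4.72974679e+02 1.98759068e+02 1.44043968e+01 2.39132906e-01] [[ 0.1  0.2]
 [-0.4 -0.3]
 [-0.   0.2]
 [ 0.4 -0.3]
 [ 0.3 -0.1]
 [-0.4  0.2]]
[4.65110819e+02 1.93838100e+02 2.53548117e+01 2.25238691e-01] [[-0.2 -0.9]
 [ 0.3  0.3]
 [-0.3  0.2]
 [ 0.4  0.1]
 [ 0.2  0. ]
 [-0.4  0.1]]
[4.65562170e+02 1.96394455e+02 2.39428413e+01 2.43619641e-01] [[ 0.6  0.3]
 [-0.7  0.1]
 [ 0.4  1.1]
 [-0.1  1. ]
 [ 0.3 -1.1]
 [-0.7 -1.3]
 [-1.1 -0.5]
 [-1.7 -1. ]
 [-1.3 -0.4]
 [-0.8 -1. ]
 [-1.3 -0.7]
 [-2.  -0.6]
 [ 0.2 -1. ]
 [ 0.6  0.1]
 [ 0.1  0. ]
 [ 0.7 -0.2]
 [ 0.1  0.1]
 [-0.6  0. ]]
(array([4.65529651e+02, 1.96474293e+02, 2.60147610e+01, 2.44395441e-01]), array([[ 0.2, -0.2],
       [-0.4, -0.4],
       [ 0. ,  0.8],
       [ 0.2,  0.6],
       [ 0.2, -0.6],
       [-0.5, -0.8]]))
grip [[452.94722317 246.92904987 126.        ]]
```

Emit:
arm_command(
  deltas=[
    [1,[30,-48,40],-0.2],
    [1,[60,-90,80],-0.2],
    [1,[134,-220,102],-0.2],
    [1,[134,-220,102],-0.2],
    [1,[134,-220,102],-0.2],
    [1,[134,-220,102],-0.2],
    [1,[134,-220,102],-0.2],
    [1,[134,-220,102],-0.2],
    [1,[134,-220,102],-0.2],
  ],
)

```text
time_s: 12.2
ee_pos: [599.3, -58.0, 329.8]
ee_rot: [-116.2, 89.9, 154.2]
force: [0.3, 0.6, 0.5]
gripper_width: 90.8
```

Run:
```python
from h import *
f=grab("wrist","w20"); print(env.state()["time_s"],env.state()["ee_pos"])
r=cams.silhouettes(f,"shaker"); print([(x["conf"],x["centre"]) for x in r])
```

```text
12.25 [599.26144944 -57.86217335 330.07410593]
[(0.68, [281.0, 144.1])]
```

View pics/w20.png

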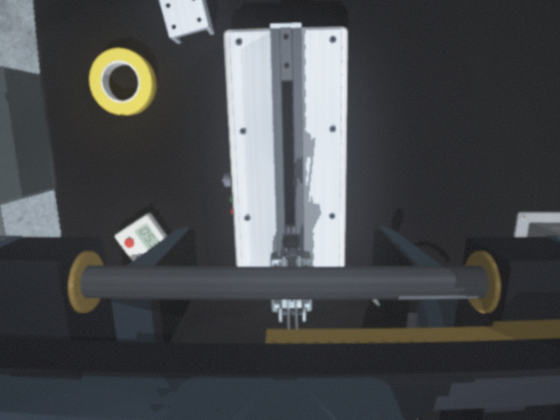

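Run:
```python
from h import *
s=cv2.imread("pics/w20.png");cv2.imwrite("pics/c20.png",cv2.resize(s[15:105,215:355],None,fx=5.5,fy=5.5,interpolation=cv2.INTER_CUBIC))
cv2.imwrite("pics/c21.png",cv2.resize(s[180:275,215:355],None,fx=5.5,fy=5.5,interpolation=cv2.INTER_CUBIC))
```

```text
(no output)
```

View pics/c20.png

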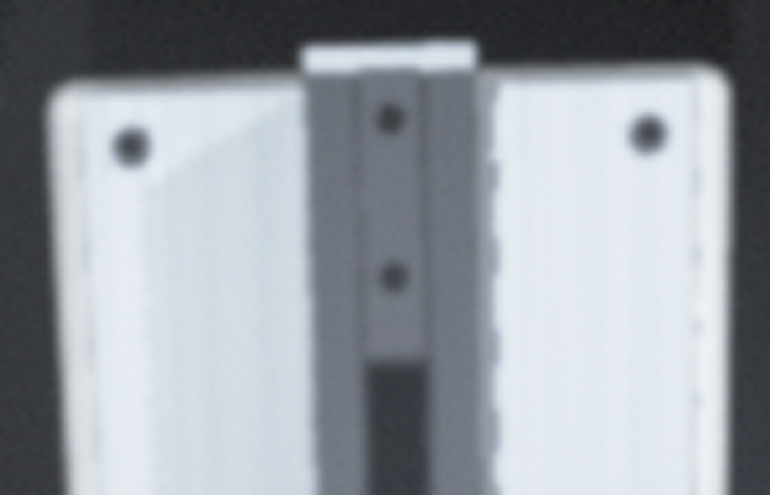

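View pics/c21.png

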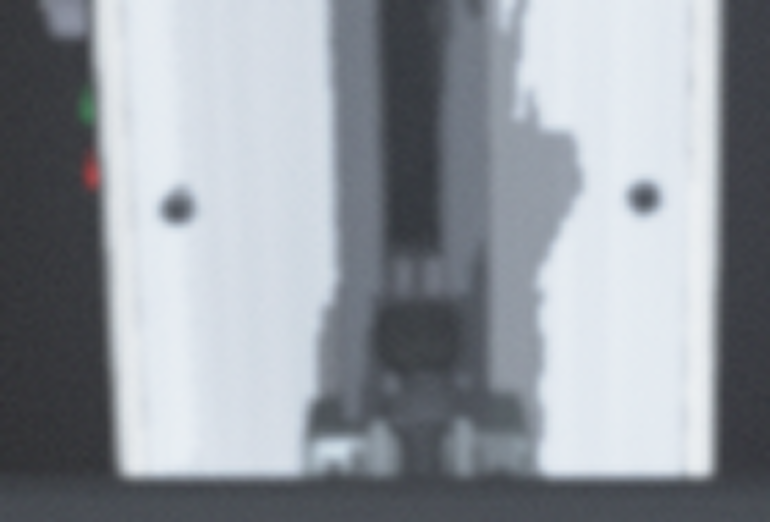

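Run:
```python
from fitc import *
w=pickle.load(open("w20.pkl","rb"));s1=pickle.load(open("scene1.pkl","rb"))
o=[(w,X,215+u/5.5,15+v/5.5) for X,u,v in [((-17,169,80),305,75),((17,169,80),478,70),((-6.25,110,80),367,362),((6.25,110,80),426,360)]]
o+=[(w,X,215+u/5.5,180+v/5.5) for X,u,v in [((-6.25,-60,80),388,250),((6.25,-60,80),442,250)]]
print(fit(o,[600,-20,0,0]))
p,r=fit(o,[600,-20,0,0],0);p[2]=0;print(p,r)
os_=[(s1,X,235+u/5.5,190+v/5.5) for X,u,v in [((-75,-176,0),495,505),((-17,169,80),142,85),((17,169,80),190,52)]]
print(np.array([proj(s1,T(p,X))[0]-(u,v) for _,X,u,v in os_]))
pickle.dump(p,open("shaker.pkl","wb"))
for n,X in dict(org75=(0,75,88),gr=(0,80+52,188),clampgrip=(0,-189,195),pivot=(0,-152,119)).items(): print(n,T(p,X))
print(proj(w,T(p,[(0,0,66),(0,-60,80),(0,110,80)])))
```

```text
(array([ 6.06280115e+02, -4.92481539e+01, -1.06724382e+01,  3.24522802e-02]), array([[ 0.3, -0.9],
       [-0.7, -0.8],
       [ 0.1,  1.5],
       [ 0.3,  1.6],
       [-0.1, -0.1],
       [ 0. , -0.4]]))
[ 6.06144789e+02 -4.91646530e+01  0.00000000e+00  3.19192674e-02] [[-0.1 -3.7]
 [-0.2 -3.6]
 [-0.   0.2]
 [ 0.4  0.3]
 [-0.2  2.2]
 [ 0.2  1.9]]
[[-0.8545829   1.97212584]
 [-1.41937952 -2.85912944]
 [-2.99776154 -1.45004039]]
org75 [[603.75125058  25.79714372  88.        ]]
gr [[601.93216126  82.76810925 188.        ]]
clampgrip [[ 612.17650634 -238.06838087  195.        ]]
pivot [[ 610.99569398 -201.0872278   119.        ]]
[[289.21860013 177.03025231]
 [290.42851954 227.51077739]
 [287.27941041  80.89263951]]
```

Run:
```python
from fitc import *
w=pickle.load(open("w20.pkl","rb"));s1=pickle.load(open("scene1.pkl","rb"));w0=pickle.load(open("wrist0.pkl","rb"))
o=[(w,X,215+u/5.5,15+v/5.5) for X,u,v in [((-17,169,80),303,48),((17,169,80),478,42),((-6.25,110,80),367,362),((6.25,110,80),426,360)]]
b=[(w,X,215+u/5.5,180+v/5.5) for X,u,v in [((-6.25,-60,80),388,250),((6.25,-60,80),442,250)]]
print(fit(o+b,[600,-20,0,0]))
print(fit(o+b,[600,-20,0,0],0))
p,r=fit(o,[600,-20,0,0],0);p[2]=0;print(p,r)
print(proj(w0,T(p,[(-17,169,80),(17,169,80),(-6.25,110,80),(6.25,110,80),(-75,176,50),(75,176,50)])))
os_=[(s1,X,235+u/5.5,190+v/5.5) for X,u,v in [((-75,-176,0),495,505),((-17,169,80),142,85),((17,169,80),190,52)]]
print(np.array([proj(s1,T(p,X))[0]-(u,v) for _,X,u,v in os_]))
s=cv2.imread("pics/wrist0.png");cv2.imwrite("pics/c22.png",cv2.resize(s[50:160,220:400],None,fx=4.4,fy=4.4,interpolation=cv2.INTER_CUBIC))
```

```text
(array([ 6.06135108e+02, -4.75874797e+01, -2.60392562e+00,  3.26358364e-02]), array([[ 0.3,  0.4],
       [-0.5,  0.7],
       [-0.1, -0.9],
       [ 0.3, -0.9],
       [-0.2,  0.4],
       [ 0.2,  0.1]]))
(array([ 6.06113580e+02, -4.78518842e+01,  0.00000000e+00,  3.26323062e-02]), array([[ 0.2, -0. ],
       [-0.4,  0.2],
       [-0.1, -1. ],
       [ 0.3, -0.9],
       [-0.2,  1.1],
       [ 0.2,  0.9]]))
[ 6.05762360e+02 -4.83122605e+01  0.00000000e+00  3.01097260e-02] [[ 0.2  0.4]
 [-0.3  0.7]
 [-0.2 -0.6]
 [ 0.3 -0.5]]
[[294.62257399  62.13030524]
 [335.95791686  61.06169297]
 [308.805819   134.65604738]
 [323.42208169 134.2574377 ]
 [229.25315595  62.26621346]
 [394.95602165  57.91900278]]
[[-1.24496076  1.91190594]
 [-1.61400086 -2.97706242]
 [-3.17951362 -1.55715215]]
```

View pics/c22.png

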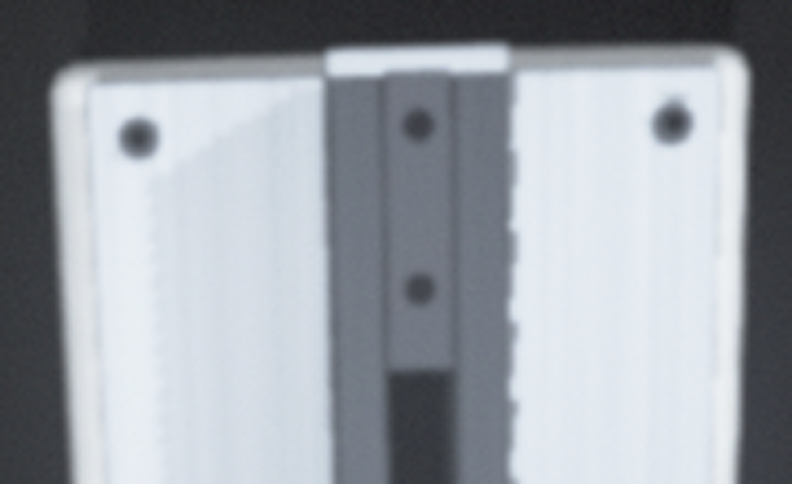

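Emit:
arm_command(
  deltas=[
    [1,[-147,306,-90],-1.332],
    [1,[-147,306,-90],-1.332],
    [1,[-147,306,-90],-1.332],
    [1,[-147,306,-90],-1.332],
    [1,[-147,306,-90],-1.332],
    [1,[-147,306,-90],-1.332],
    [1,[-147,306,-90],-1.332],
    [1,[-147,306,-90],-1.332],
    [1,[-147,306,-90],-1.332],
    [1,[-147,306,-90],-1.332],
    [1,[-147,306,-140],-1.332],
    [1,[-147,306,-150],-1.332],
    [1,[-147,306,-150],-1.332],
  ],
)

```text
time_s: 13.6
ee_pos: [451.0, 246.4, 179.1]
ee_rot: [13.6, 89.7, -152.4]
force: [0.4, -0.5, 0.3]
gripper_width: 91.1
```

```bash
python3 look.py 23 150 130 200 130; python3 -c "
from h import *
f=grab('wrist','w23')
print(env.state()['qpos'])
R=cv2.Rodrigues(f['rvec'])[0]; print(R)"
```

```text
13.7 [453.36206819 247.28166656 181.73667455] [ 0.26206228 -0.58236764  0.80476245] 90.88806980461165
[ 2.73188392e+01  1.48788786e+01  1.01119928e+02 -4.05839509e-03
  6.38303427e+01  1.03335493e+02]
[[ 2.42742415e-01 -9.70090685e-01  4.28302123e-04]
 [-9.43513856e-01 -2.35989505e-01  2.32573766e-01]
 [-2.25516569e-01 -5.68596267e-02 -9.72578665e-01]]
```

View pics/c23.png

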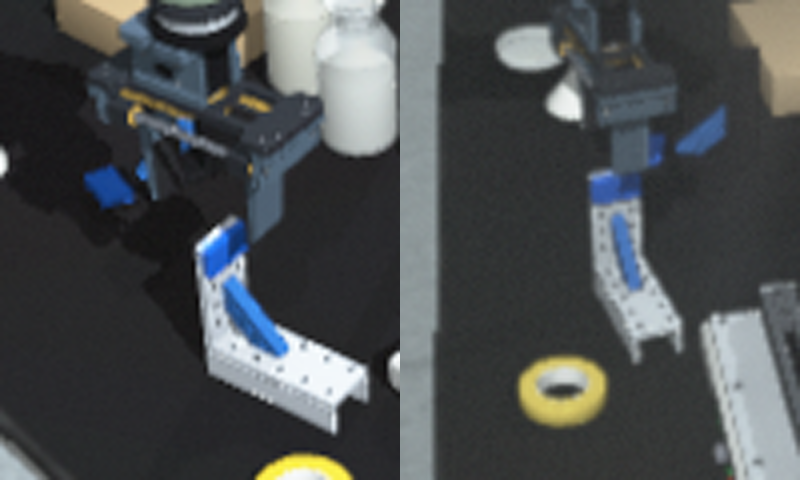

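View pics/w23.png

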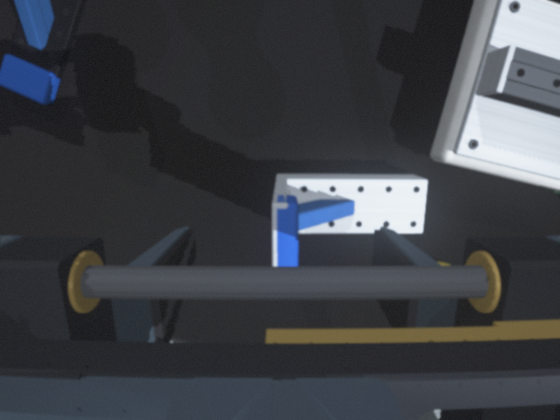

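Emit:
arm_command(
  deltas=[
    [1,[0,0,-30],0],
    [1,[0,0,-55],0],
    [1,[0,0,-63],0],
    [1,[0,0,-63],0],
    [0,[0,0,-63],0],
    [0,[0,0,-63],0],
    [0,[0,0,-63],0],
    [0,[0,0,-63],0],
    [0,[0,0,-63],0],
    [0,[0,0,-63],0],
    [0,[0,0,-63],0],
    [0,[0,0,-63],0],
    [0,[0,0,-63],0],
    [0,[0,0,-63],0],
    [0,[0,0,-63],0],
  ],
  grip_force=40,
)

```text
time_s: 15.25
ee_pos: [452.9, 246.7, 117.5]
ee_rot: [69.9, 90.0, -96.1]
force: [0.2, 0.6, -0.4]
gripper_width: 15.8
```

Emit:
arm_command(
  deltas=[
    [0,[0,0,25],0],
    [0,[0,0,60],0],
    [0,[0,0,100],0],
    [0,[30,-33,120],-0.06],
    [0,[60,-66,120],-0.12],
    [0,[90,-99,120],-0.18],
    [0,[120,-132,120],-0.2125],
    [0,[149,-165,120],-0.2125],
    [0,[149,-165,120],-0.2125],
    [0,[149,-165,120],-0.2125],
    [0,[149,-165,120],-0.2125],
  ],
)

```text
time_s: 16.35
ee_pos: [600.9, 82.2, 236.5]
ee_rot: [-8.4, 89.8, 173.4]
force: [-0.7, 0.5, -4.7]
gripper_width: 15.7
```

```bash
python3 look.py 24 225 130 250 130
python3 - <<'E'
from h import *
f=grab('wrist','w24')
R=cv2.Rodrigues(f['rvec'])[0]; print(R[0])
E
```

```text
16.45 [601.01082869  82.67049983 237.17344016] [ 0.76307494  0.03895419 -4.308695  ] 15.919847939213625
[ 3.34928242e-02 -9.99438904e-01  3.27414057e-04]
```

View pics/c24.png

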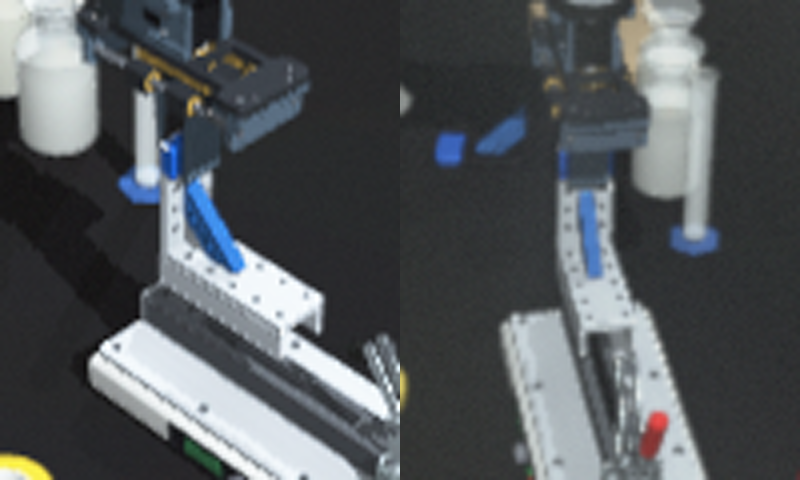

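View pics/w24.png

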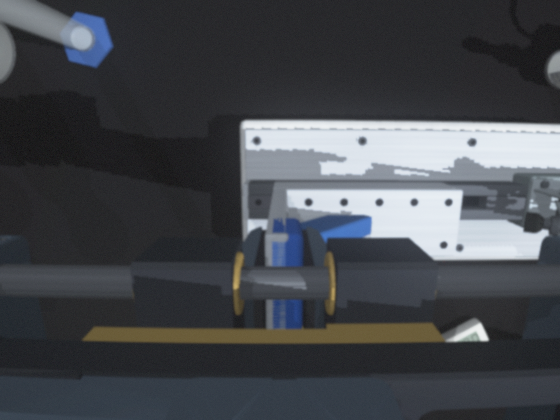

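Run:
```python
from h import *
from fitc import T
f=pickle.load(open("w24.pkl","rb"))
ps=(606,-48.1,0,.0315)
ee=np.array([601.0,82.7]); # predicted carriage
pc=(601.0+52*np.sin(.0315),82.5-52*np.cos(.0315),237.2-91.5,.0315)
im=f["img"][:,:,::-1].copy()
a=cv2.resize(im[110:270,230:490],None,fx=3,fy=3,interpolation=cv2.INTER_CUBIC)
def dr(P,c):
    q=(proj(f,P)-(230,110))*3+1
    for i in q: cv2.circle(a,tuple(int(v) for v in i),3,c,-1)
    print(np.round(q,0).tolist())
dr(T(pc,[(25,-75,10),(-25,-75,10),(25,48,10),(7,-14,10),(-7,-14,10)]),(0,0,255))
dr(T(ps,[(17,169,80),(75,176,50),(17,-20,80),(-6.25,-60,80),(6.25,-60,80),(-75,50,50),(-75,20,50)]),(0,255,0))
cv2.imwrite("pics/c25.png",a)
```

```text
[[701.0, 239.0], [676.0, 438.0], [184.0, 237.0], [443.0, 312.0], [439.0, 368.0]]
[[41.0, 218.0], [25.0, 26.0], [652.0, 221.0], [766.0, 294.0], [772.0, 255.0], [392.0, 463.0], [476.0, 463.0]]
```

View pics/c25.png

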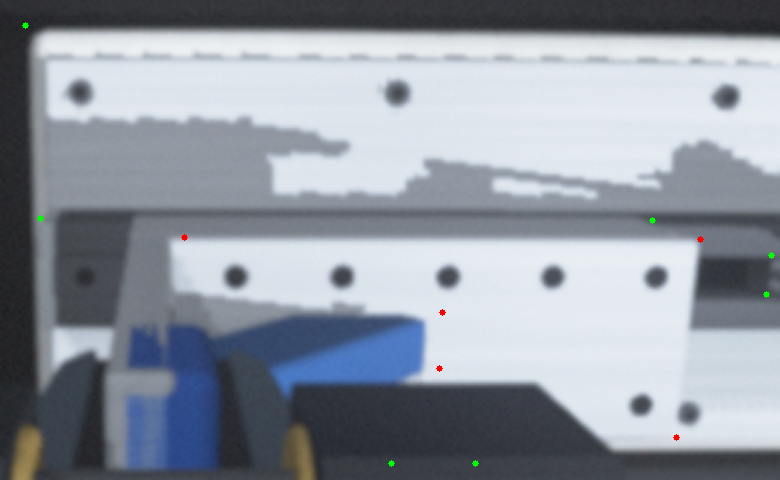

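Emit:
arm_command(
  deltas=[
    [0,[0,0,-15],0],
    [0,[0,0,-28],0],
    [0,[0,0,-33],0],
    [0,[0,0,-37],0],
    [0,[0,0,-41],0],
    [0,[0,0,-45],0],
    [0,[0,0,-48],0],
    [0,[0,0,-50],0],
    [0,[0,0,-50],0],
    [0,[0,0,-50],0],
  ],
)

```text
time_s: 17.5
ee_pos: [602.0, 81.7, 187.6]
ee_rot: [165.5, 90.0, -12.7]
force: [0.4, -0.1, -5.3]
gripper_width: 15.9
```

```bash
python3 look.py 26 225 130 250 130
python3 - <<'E'
from h import *
f=grab('wrist','w26')
cv2.imwrite("pics/c27.png",cv2.resize(f["img"][110:270,230:490,::-1],None,fx=3,fy=3,interpolation=cv2.INTER_CUBIC))
E
```

```text
17.6 [602.04942342  81.7366335  187.71419172] [ 0.17221604 -0.15452977 -4.69228595] 15.512635923230564
```

View pics/c26.png

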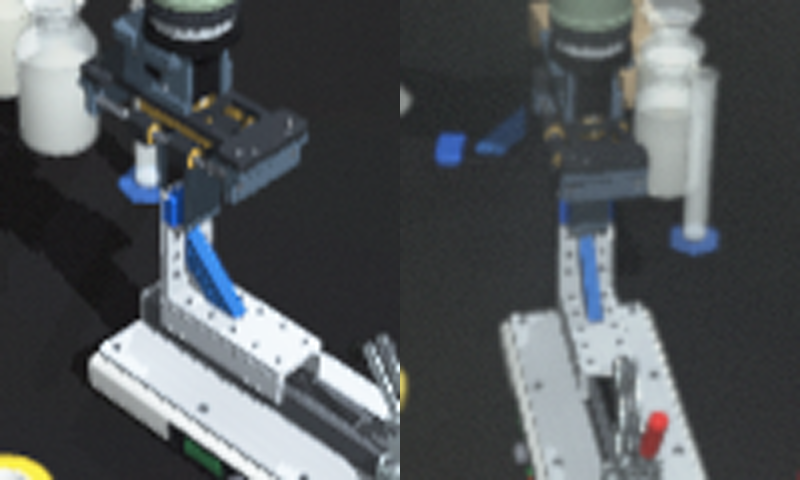

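View pics/c27.png

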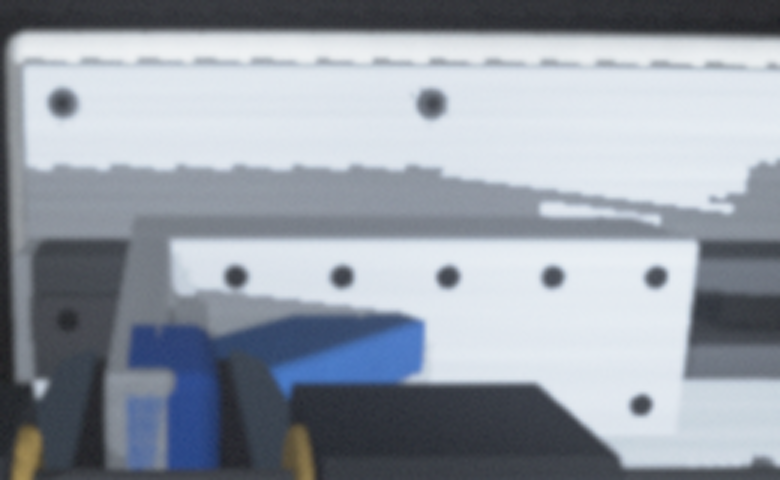

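Emit:
arm_command(
  deltas=[
    [0,[0,0,-2],0],
    [0,[0,0,-4],0],
    [0,[0,0,-6],0],
    [0,[0,0,-7],0],
    [0,[0,0,-8],0],
    [0,[0,0,-8.5],0],
    [0,[0,0,-8.5],0],
    [0,[0,0,-8.5],0],
  ],
)

```text
time_s: 18.45
ee_pos: [601.9, 81.8, 179.4]
ee_rot: [-177.8, 90.0, 4.0]
force: [-0.7, 0.1, -0.2]
gripper_width: 15.6
```

Emit:
arm_command(
  deltas=[
    [0,[0.1,-4,-0.6],0],
    [0,[0.4,-12,-0.8],0],
    [0,[0.6,-20,-0.8],0],
    [0,[0.9,-28,-0.8],0],
    [0,[1.1,-36,-0.8],0],
    [0,[1.4,-44,-0.8],0],
    [0,[1.6,-50,-0.8],0],
    [0,[1.8,-55,-0.8],0],
    [0,[1.8,-56,-0.8],0],
    [0,[1.8,-56,-0.8],0],
  ],
)

```text
time_s: 19.45
ee_pos: [604.7, 25.0, 179.4]
ee_rot: [-176.2, 89.8, 5.5]
force: [0.7, 2.7, 6.1]
gripper_width: 16.0
```

Emit:
arm_command(
  deltas=[
    [0,[0,-1,0],0],
    [0,[0.1,-2,0],0],
    [0,[0.1,-3,0],0],
    [0,[0.1,-4,0],0],
    [0,[0.2,-5,0],0],
    [0,[0.2,-6,0],0],
    [0,[0.2,-7,0],0],
    [0,[0.3,-8,0],0],
    [0,[0.3,-9,0],0],
    [0,[0.3,-10,0],0],
  ],
)

```text
time_s: 20.45
ee_pos: [605.0, 15.5, 179.4]
ee_rot: [-165.0, 89.8, 16.7]
force: [0.0, 4.7, 5.6]
gripper_width: 15.5
```

Emit:
arm_command(
  deltas=[
    [0,[0,-1,0],0],
    [0,[0.1,-2,0],0],
    [0,[0.1,-3,0],0],
    [0,[0.1,-4,0],0],
    [0,[0.2,-5,0],0],
    [0,[0.2,-6,0],0],
    [0,[0.2,-7,0],0],
    [0,[0.3,-8,0],0],
  ],
)

```text
time_s: 21.25
ee_pos: [605.2, 7.6, 179.4]
ee_rot: [-163.3, 89.8, 18.4]
force: [-0.1, 4.0, 6.1]
gripper_width: 16.0
```

Emit:
arm_command(
  deltas=[
    [0,[0,-1,0],0],
    [0,[0.1,-2,0],0],
    [0,[0.1,-3,0],0],
    [0,[0.1,-4,0],0],
    [0,[0.2,-5,0],0],
    [0,[0.2,-6,0],0],
  ],
)

```text
time_s: 21.85
ee_pos: [605.4, 1.5, 179.4]
ee_rot: [-163.5, 89.8, 18.3]
force: [-1.1, 3.7, 6.5]
gripper_width: 16.0
```

Emit:
arm_command(
  deltas=[
    [0,[0,-1,0],0],
    [0,[0.1,-2,0],0],
    [0,[0.1,-3,0],0],
    [0,[0.1,-4,0],0],
    [0,[0.2,-5,0],0],
    [0,[0.2,-6,0],0],
  ],
)

```text
time_s: 22.45
ee_pos: [605.4, -4.6, 179.0]
ee_rot: [-168.4, 89.9, 13.4]
force: [0.9, 3.4, 4.6]
gripper_width: 16.0
```

Emit:
arm_command(
  deltas=[
    [0,[0,-0.5,0],0],
    [0,[0,-1,0],0],
  ],
)

```text
time_s: 22.65
ee_pos: [604.4, -6.2, 177.5]
ee_rot: [53.4, 89.9, -124.8]
force: [-0.2, -0.7, -5.5]
gripper_width: 15.5
```

Emit:
arm_command(
  deltas=[
    [0,[0,0,-2],0],
    [0,[0,0,-4],0],
    [0,[0,0,-5.5],0],
    [0,[0,0,-7],0],
    [0,[0,0,-7],0],
    [0,[0,0,-7],0],
  ],
)

```text
time_s: 23.25
ee_pos: [603.7, -5.9, 171.5]
ee_rot: [32.0, 89.9, -146.2]
force: [-5.3, -2.7, 3.2]
gripper_width: 15.7
```

Emit:
arm_command(
  deltas=[
    [0,[-0.6,0,-0.5],0],
    [0,[-1.2,0,-0.5],0],
    [0,[-1.2,0,-0.5],0],
    [0,[-1.2,0,-0.5],0],
  ],
)

```text
time_s: 23.65
ee_pos: [603.5, -5.9, 171.5]
ee_rot: [108.3, 89.9, -69.9]
force: [-3.7, -2.6, 6.1]
gripper_width: 16.1
```

```bash
python3 look.py 30 240 150 260 150
python3 - <<'E'
from h import *
f=grab('wrist','w30')
E
```

```text
23.75 [603.49981582  -5.92167348 171.48239091] [-3.12899861 -3.31444269  5.80374943] 15.514153157324914
```

View pics/c30.png

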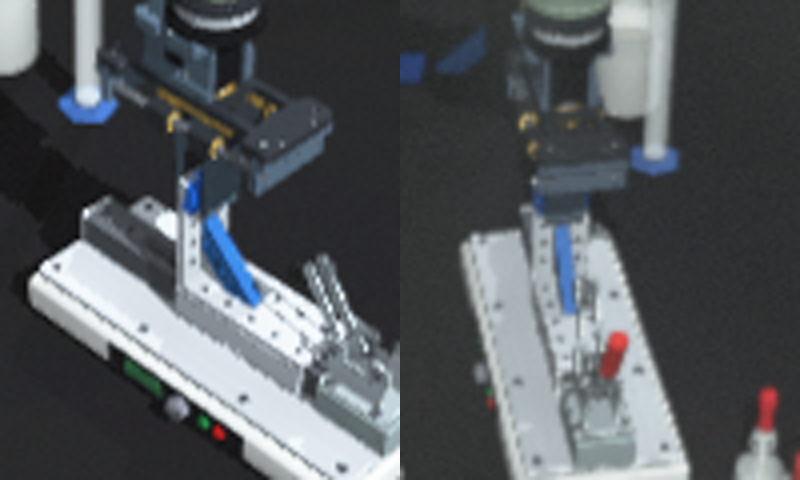

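View pics/w30.png

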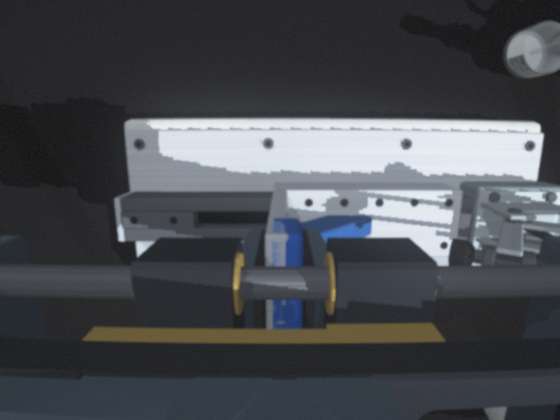

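Emit:
arm_command(
  deltas=[
    [0.3,[0,0,0.5],0],
    [0.6,[0,0,0.5],0],
    [0.6,[0,0,0.5],0],
    [0.6,[0,0,0.5],0],
    [0.6,[0,0,20],0],
    [0.6,[0,0,60],0],
    [0.4,[0,0,110],0],
    [0,[0,-50,130],0],
    [0,[0,-100,130],0],
    [0,[0,-130,130],0],
    [0,[0,-130,130],0],
    [0,[0,-130,130],0],
    [0,[0,-130,130],0],
  ],
)

```text
time_s: 25.1
ee_pos: [603.6, -134.3, 300.5]
ee_rot: [-81.8, 90.0, 100.0]
force: [0.8, -0.2, -0.4]
gripper_width: 2.2
```

```bash
python3 look.py 31 270 150 270 150
python3 - <<'E'
from h import *
f=grab('wrist','w31'); f=pickle.load(open("s31.pkl","rb")); g=pickle.load(open("d31.pkl","rb"))
a=cv2.resize(f["img"][180:260,270:370,::-1],None,fx=5,fy=5,interpolation=cv2.INTER_CUBIC)
b=cv2.resize(g["img"][195:275,280:335,::-1],None,fx=5,fy=5,interpolation=cv2.INTER_CUBIC)
cv2.imwrite("pics/c32.png",np.hstack([a,b]))
E
```

```text
25.2 [ 603.65097541 -133.99175795  300.60182005] [0.68189985 0.75925546 0.680031  ] 0.11030144768737608
```

View pics/c32.png

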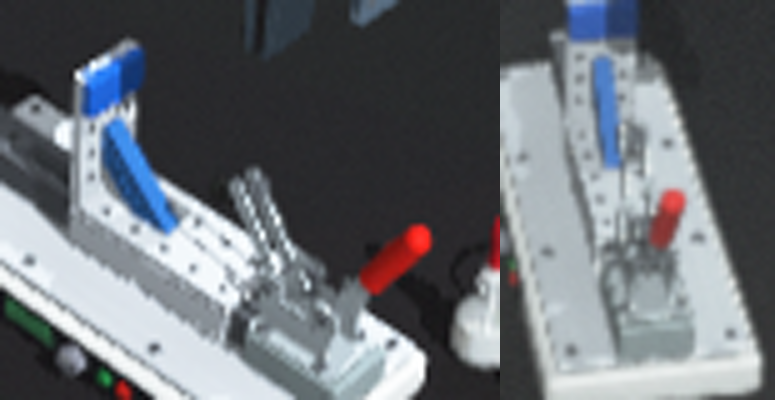

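View pics/w31.png

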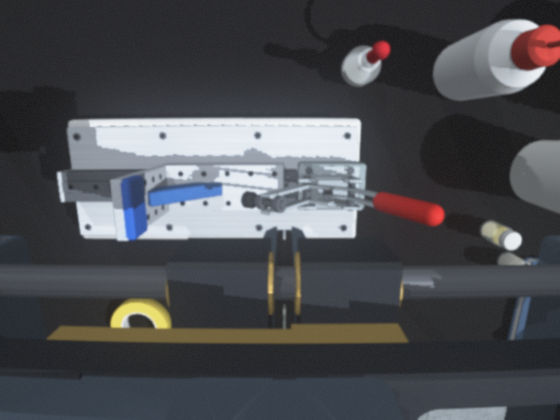

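Run:
```python
from h import *
from fitc import T
w,s,d=[pickle.load(open(n+".pkl","rb")) for n in ("w31","s31","d31")]
ps=(606,-48.1,0,.0315)
def loc(X):
    c,sn=np.cos(ps[3]),np.sin(ps[3]);v=X-np.array(ps[:3]);return np.array([c*v[0]+sn*v[1],-sn*v[0]+c*v[1],v[2]])
X=tri([(w,(437,215)),(s,(354,228)),(d,(314.4,234.6))]);print("handle tip",X,loc(X))
for th in (0,.08,.15):
    ph=np.radians(64)-th
    P=T(ps,[(0,-152-r*np.cos(ph),119+r*np.sin(ph)) for r in (36,106)])
    print(th,proj(w,P).round(1).tolist(),proj(s,P).round(1).tolist(),proj(d,P).round(1).tolist())
print("flask",tri([(w,(360,68)),(s,(366,243))]),"red bulb",atz(w,[(380,50)],90))
print("bottle",atz(w,[(490,65)],120),atz(w,[(530,45)],170))
# clamp arm tip: scene c32 (245,180)->(319,216); wrist (250,200)
print("armtip",loc(tri([(w,(252,200)),(s,(320.5,214)),])))
print("carriage grip", )
```

```text
handle tip [ 609.98573387 -249.47261714  208.91948494] [  -2.35843186 -201.39824927  208.91948494]
0 [[375.2, 198.3], [437.8, 215.0]] [[342.4, 235.3], [353.2, 225.1]] [[312.7, 242.4], [315.5, 233.3]]
0.08 [[377.5, 198.0], [445.2, 213.7]] [[343.0, 236.1], [355.1, 227.4]] [[312.9, 243.2], [316.0, 235.8]]
0.15 [[379.5, 197.7], [450.9, 212.5]] [[343.5, 236.8], [356.7, 229.5]] [[313.0, 244.0], [316.3, 238.1]]
flask [ 743.84170372 -218.72032836   28.01225365] red bulb [[ 750.61602112 -224.31498794   90.        ]]
bottle [[ 736.90529469 -322.7341122   120.        ]] [[ 744.75524923 -326.35734409  170.        ]]
armtip [  5.86903159 -65.16858249 169.59962213]
carriage grip
```

Emit:
arm_command(
  deltas=[
    [0,[4,-36,0],0],
    [0,[7.5,-72,-20],0],
    [0,[7.5,-72,-60],0],
    [0,[7.5,-72,-90],0],
    [0,[7.5,-72,-94],0],
    [0,[7.5,-72,-94],0],
    [0,[7.7,-78,-95],0],
    [0,[8,-84,-97],0],
    [0,[8,-84,-97],0],
  ],
)

```text
time_s: 26.15
ee_pos: [612.1, -220.3, 204.9]
ee_rot: [147.8, 89.9, -30.4]
force: [-0.2, 0.3, 0.5]
gripper_width: 0.6
```

```bash
python3 look.py 33 290 150 270 150
```

```text
26.25 [ 611.77206939 -219.62229186  204.43094845] [-0.52265497 -1.30825123 -0.50949451] -0.007162516616106241
```

View pics/c33.png

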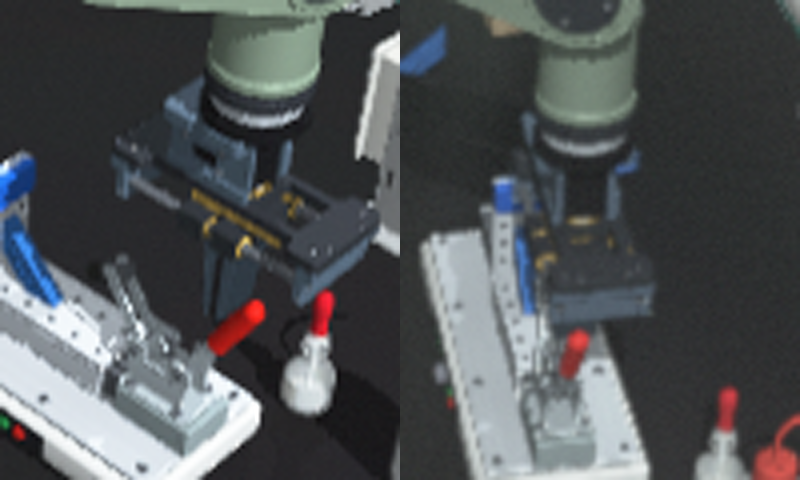

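Emit:
arm_command(
  deltas=[
    [0,[0.2,-6,-3.5],0],
    [0,[0.4,-12.2,-7],0],
    [0,[0.5,-18,-11],0],
    [0,[0.6,-23.1,-15.8],0],
    [0,[0.8,-28,-21],0],
    [0,[1,-32.3,-26.3],0],
    [0,[1.1,-36.3,-32.2],0],
    [0,[1.2,-39.6,-38.4],0],
    [0,[1.3,-42.5,-45],0],
    [0,[1.4,-44.6,-51.4],0],
    [0,[1.4,-46.3,-58.3],0],
  ],
)

```text
time_s: 27.35
ee_pos: [613.0, -266.1, 145.1]
ee_rot: [120.8, 89.9, -57.4]
force: [0.4, -0.6, 0.5]
gripper_width: 0.6
```

```bash
python3 look.py 34 290 150 270 150
```

```text
27.45 [ 612.10229009 -265.16562047  143.6357616 ] [ 0.81524983 -0.20147145 -0.24473094] 0.14142244302884857
```

View pics/c34.png

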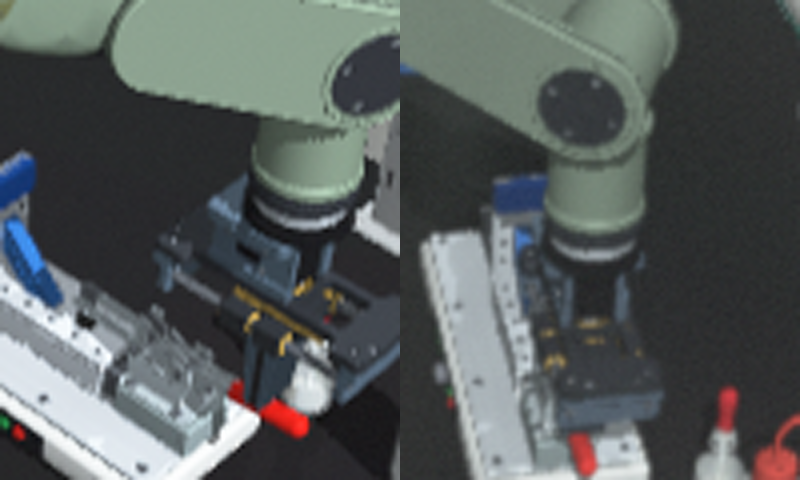

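Emit:
arm_command(
  deltas=[
    [0,[0,-0.5,-3],0],
    [0,[0,-1,-5],0],
    [0,[0,-1,-7],0],
    [0,[0,-1,-8.5],0],
    [0,[0,-1,-8.5],0],
    [0,[0,-1,-8.5],0],
  ],
)

```text
time_s: 28.05
ee_pos: [613.0, -266.4, 138.4]
ee_rot: [158.5, 89.9, -19.7]
force: [-2.4, 1.9, 6.2]
gripper_width: 0.5
```

Emit:
arm_command(
  deltas=[
    [0,[0,0,-1],0],
    [0,[0,0,-1],0],
    [0,[0,0,-1],0],
  ],
)

```text
time_s: 28.35
ee_pos: [613.0, -266.4, 138.3]
ee_rot: [155.7, 89.9, -22.5]
force: [-2.8, 1.8, 9.7]
gripper_width: 0.5
```

Solid stop. Retreat upward and check.

Emit:
arm_command(
  deltas=[
    [0,[0,0,5],0],
    [0,[0,0,30],0],
    [0,[0,0,70],0],
    [0,[0,0,120],0],
    [0,[-40,-20,160],0],
    [0,[-80,-60,190],0],
    [0,[-80,-60,190],0],
    [0,[-80,-60,190],0],
    [0,[-80,-60,190],0],
  ],
)

```text
time_s: 29.25
ee_pos: [532.9, -326.5, 325.7]
ee_rot: [-137.1, 90.0, 44.7]
force: [-0.7, -0.2, -0.8]
gripper_width: 0.3
```

Run:
```python
from h import *
st=env.state();print(st["time_s"],st["ee_pos"],st["force"])
f=grab('scene','s40'); g=grab('side','d40'); w=grab('wrist','w40')
a=cv2.resize(f["img"][180:270,235:365,::-1],None,fx=4,fy=4,interpolation=cv2.INTER_CUBIC)
b=cv2.resize(g["img"][180:270,270:335,::-1],None,fx=4,fy=4,interpolation=cv2.INTER_CUBIC)
cv2.imwrite("pics/c40.png",np.hstack([a,b]))
from fitc import T
ps=(606,-48.1,0,.0315)
for th in (0.95,1.0,1.06,1.12):
    ph=np.radians(64)-th
    P=T(ps,[(0,-152-r*np.cos(ph),119+r*np.sin(ph)) for r in (36,106)])
    print(th,proj(w,P).round(1).tolist(),proj(f,P).round(1).tolist(),proj(g,P).round(1).tolist())
```

```text
29.25 [ 532.93735868 -326.46194551  325.71078521] [-0.66716605 -0.15166299 -0.76315218]
0.95 [[197.4, 113.1], [265.7, 112.3]] [[346.6, 244.9], [365.8, 254.4]] [[313.7, 252.5], [318.3, 264.4]]
1.0 [[198.1, 113.1], [266.8, 112.5]] [[346.6, 245.4], [365.8, 255.8]] [[313.6, 253.0], [318.3, 265.8]]
1.06 [[198.8, 113.2], [267.6, 112.8]] [[346.6, 245.9], [365.6, 257.4]] [[313.6, 253.5], [318.2, 267.4]]
1.12 [[199.3, 113.3], [268.1, 113.1]] [[346.5, 246.5], [365.4, 258.9]] [[313.6, 254.0], [318.1, 268.9]]
```

View pics/c40.png

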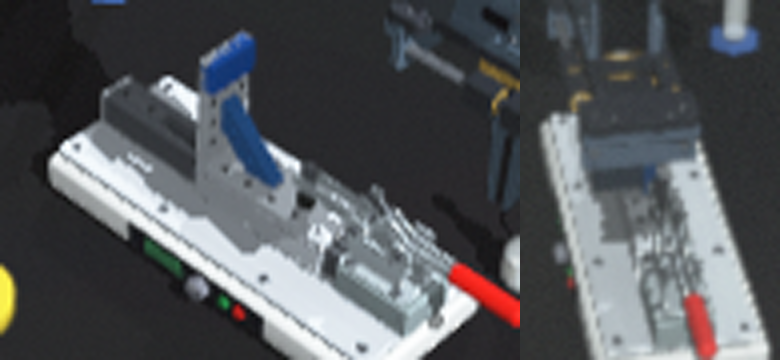

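View pics/w40.png

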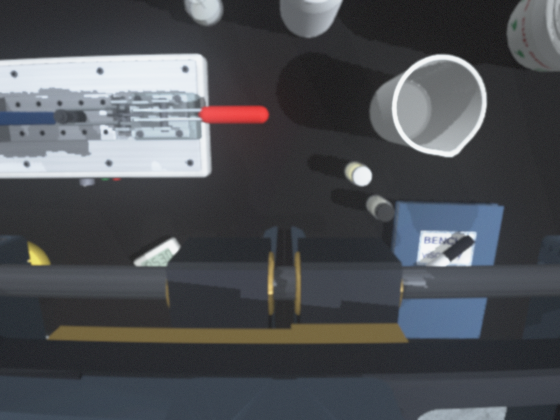

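View pics/s40.png

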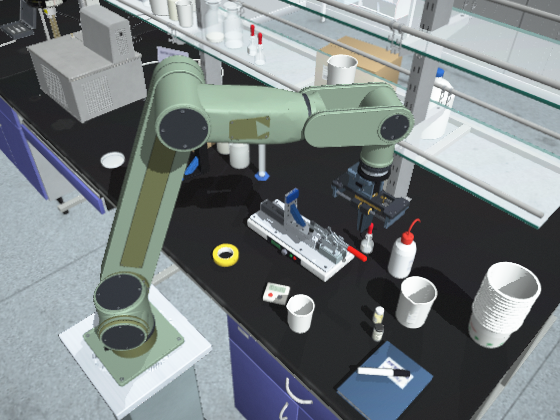

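```bash
python3 -c "
from workcell import env
print(env.job_done())"
```

```text
the job is handed in; nothing more can be done
None
```

The carriage is seated on the rail and clamped, and the job is handed in. The clock was at about 29 s of the 61 s allowed. I got no verdict back.

**What I did**
- **Standing it up:** I gripped the aluminium carriage's blue brace, tipped it onto its feet on the bench and let go. At 10 N the grip only lifted it, so I dropped to 5 N and let it pivot.
- **Placing and dragging:** I took it again from above by the grip block and set it astride the rail at about y +78, with the key in the slot. I then dragged it toward the clamp until the key dropped at about y −9.5 in the shaker's frame.
- **Clamping:** I let go of the carriage, pushed the red handle down to its stop with closed fingers, and moved clear.

**Last checks**
- **Flush seat:** the tool height fell from 179.4 to 171.5 mm at the drop, 7.9 mm against the expected 8. The base looked flush on the rail. I did not re-measure its height after clamping.
- **Handle:** it met a hard stop. Pushing 1 mm further only raised the force from 6 N to 10 N. In the wrist and scene pictures its tip lies where a level handle (1.12 rad) would put it.
- **Pad:** it shows on the base plate in the scene picture, but I did not measure its force.
- **Other things:** those in the last pictures look unmoved, going by eye, and the robot is touching nothing.

**What disagreed**
- The scene camera's fits were up to about 12 mm off the wrist camera's in height, so I trusted the wrist camera.
- A sideways force of 3 to 5 N showed on the tool as the carriage seated. I eased about 1.2 mm off before letting go.

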